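Close up the shoe-care kit

ROBOT

A 6-joint arm with a two-finger parallel gripper is mounted at the origin on the work surface. World frame = base frame: x ahead of the robot, y to its left, z up, the work surface at z = 0. Lengths are in m, angles in degrees, forces in N, time in s.
With the tool pointing down it reaches from about 0.35 to 0.875 m from the base axis. Payload 4.2 kg.
Tool frame: the origin (TCP) lies midway between the tips of the shut fingers; the grasp point (between the pads) lies 19 mm behind it (r.pinch_z is the distance from the TCP to the grasp point, in m); z points along the fingers, y is the line along which they close (so a half turn about z gives the same grasp; the last joint's range is limited). The gripper opens to 87 mm and grips with 3 to 60 N. Pads are 19 mm wide; open, the fingers measure 117 mm over their backs; the gripper's body (75 mm by 190 mm) begins 51 mm behind the grasp point.
Start: joints at [-61.673, 22.042, 0.453, 0, -68.411, -14.817], TCP at [0.146, -0.608, 0.195] pointing down, gripper open.
Joint ranges: [-179.83, 179.83], [-69.29, 118.12], [-61.27, 80.66], [-181.25, 117.63], [-171.15, -9.14], [-177.46, 177.46]. Speed limits (degrees/s): [159.86, 159.86, 180, 180, 180, 180].

INTERFACE

Orientations are given as a 3x3 rotation matrix whose columns are the frame's x, y, z axes.
In Python, from station import r, imaging, models gives the robot as it stands. The module is installed in compiled form; this text tells all that it offers.
- The arm moves only by the tool apply_moves, never from a script. Its argument "moves" is a list of rows, each a list of 2 entries, a list of its own where there are three numbers: the shift along the tool's x, y, z in m, then the turn about the tool's z in degrees. A call has 1 to 5 rows; each row shifts and turns the commanded pose from where the row before left it, along the tool's axes as they then stand; what a row does not reach is not made up. A row lasts 1/12 s, in which the tool goes at most 41.7 mm and 7.16 degrees, less where a joint would pass 70% of its speed; a pose out of reach is approached as far as the arm can. A call is refused whole if a number of a shift passes 0.0417 or a number of a turn 7.16, either way. A call with a gripper value outside its range is refused whole. "hand" is the finger opening in m, from 0 to 0.087, set as the call begins (left out, the last holds). The fingers move at their own pace and stop on an object; the grip force is fixed at half the most. Time passes only in rows, so rows that do not move let the fingers close. It gives the time, the measured TCP pose, the force, the opening and the grip force at its end, in the units of the state.
- r.sense(): the state, without advancing time (a new reading comes with each control period).
- imaging.capture(name): name is "scene" or "top" or "wrist"; returns a dict with "frame" (420x560x3 uint8, blue, green, red), "intrinsics" (3x3 intrinsics, pixels), "dist" ([k1, k2, p1, p2, k3] as OpenCV has them; the pictures are not rectified), "eye" and "orientation" of the camera in the world. Camera axes: x right, y down, z forward; pixel columns grow to the right and rows downward; lengths in m; the calibration is good to about 2 mm. A picture is of the moment at which its call begins. There is no depth.
- r.finish_job(): hands the job in; it is judged then, once.
Trained networks look in a picture, given as the dict that the camera call returned (one of the last four; its "shot" number tells which), for a name from the list of things; names that differ only in an ending like _2 or _b are one class to them, and where a whole thing is asked for, a point or a joint stands for the part that bears it (a point fixed in the world has none). Each returns a list of dicts, best first, with "confidence" (0 to 1); they miss things now and then, are a little off and sometimes report something else, mostly with a low value. They report only what shows in the picture. A call takes as long as a camera call. They do not tell look-alikes from the thing itself.
- models.cut_out(picture, target): "region" (420x560 bool, what is visible of it) and "extent" ([left, top, width, height] as shares, 0 to 1, of the picture: columns of its width, rows of its height, round what is visible of it).
- models.place_of(picture, target): "at" ([column, row] as shares, 0 to 1, of the picture: columns of its width, rows of its height: a listed point, or the origin of a listed thing).
The state is a dict: "time_s": time; "joints": joint angles; "joint_velocities": joint speeds; "effort": joint torques, N m; "tcp_pos": TCP position; "ee_rot": TCP orientation; "wrist_force": force on the tool from outside, world axes, zero at the start; "moment": the same for the moment, N m; "gripper_width": opening from 0.0 (shut) to 1.0 (fully open); "gripper_force": force on a finger pad.
Only numpy, scipy, OpenCV 4.12 (cv2) and the standard library are available. Lean on these libraries where they do the work, as an engineer would, in place of code of your own. Each camera call takes 0.05 s, during which the arm holds its last target. There are 200 camera calls.

TASK

Pack up the shoe-care kit on the wardrobe counter: screw the blue lid level and fully down onto the wax jar in the tray and put all the polish pots into the tray beside it. Then set the pink cover squarely down on the tray, and after that flip its four side clips fully down. Leave the sneaker, the lotion bottle and the dark red case where they are.

Things in the scene. Friction and masses are not known exactly. Their poses are not given: they have to be found in the camera images.
- tray: Fixed open white tray, 220 (its x) x 200 (its y) mm outside, walls 30 mm high, walls and floor 4 mm thick. A grey ledge runs round outside, 10 mm wide, its top 18 mm above the counter; the cover's lower edge rests on it. Origin: centre of the underside; z up. The wax jar is moulded into its +x half; the pots go in the free -x part.
- jar: Wax jar moulded into the tray, never moves: axis 57 mm along the tray's +x from its centre, axes parallel to the tray's; origin on the tray floor, 4 mm above the counter. Solid. Amber body 66 mm across, 34 mm high; cream neck 45 mm across, rim 62 mm above the origin. Three-start right-hand thread on the neck, 54.6 mm across, descending 25.5 mm a turn (clockwise from above).
- jar_rim (a point): Centre of the jar's rim, 62 mm above the jar's origin, on its axis.
- stop_tooth (a point): Red tooth at the clockwise end of one flat, at -88 degrees about the jar's axis (0 = the jar's x axis, anticlockwise positive), standing 2.5 mm above the flat; others at +32 and +152 degrees. It stops a lid lug on the flat from going clockwise (forced, the lug rides up and jams), and a lug in the thread start from going anticlockwise.
- rib_end (a point): Anticlockwise end of one thread rib's flat top, at 0 degrees (others at 120, 240), 56.5 mm above the jar's origin. The flat runs from the tooth to here; beyond it, up to the next tooth, is the thread start, an open gap 28 degrees wide and 7 mm deep. A lug turned back (anticlockwise) off this end drops in; then clockwise 75 to 100 degrees takes it under the rib and down home.
- jar_lid: Loose blue screw lid, 64 mm across, 16 flats, 24 mm high, roof 4 mm, 57 mm wide inside, 60 g. Origin: centre of its open underside, z up. Three lugs (6 mm wide) inside near the open edge at 0, 120, 240 degrees from its x; a white dash on the roof marks each. Height of its origin over the jar's: 55 mm on the flats, 47 mm in the thread start, 42 mm fully home (roof on the rim).
- cover: Loose pink snap-lock cover, a box open below, 234 (its x) x 214 (its y) mm outside, walls 4 mm, inner height 60, roof top 64 mm above its lower edge; 0.35 kg. Origin: centre of the open lower edge; z up. It slips over the tray's walls with 3 mm play all round, either way round, until its edge rests on the ledge (origin 18 mm above the tray's).
- cover_handle (a point): Middle of the white bar handle on the roof, on the cover's axis 90 mm above its origin: bar 102 mm long along the cover's x, 14 mm wide, 12 mm high, 20 mm of free space under it between posts at +-45 mm.
- pot1: Loose shoe-polish pot, yellow, a closed cylinder 50 mm across and 48 mm high, 0.12 kg; origin: centre of its underside, z up. Two to four pots are present.
- pot2: Loose shoe-polish pot, green, a closed cylinder 50 mm across and 48 mm high, 0.12 kg; origin: centre of its underside, z up. Two to four pots are present.
- pot3: Loose shoe-polish pot, orange, a closed cylinder 50 mm across and 48 mm high, 0.12 kg; origin: centre of its underside, z up. Two to four pots are present.
- pot4: Loose shoe-polish pot, black, a closed cylinder 50 mm across and 48 mm high, 0.12 kg; origin: centre of its underside, z up. Two to four pots are present.
- clip1 (a joint): Angle of the white clip on the cover's +x side: 0 straight out, negative above level, 1.5 (its stop) fully down along the side wall. A plate 48 mm long from the hinge, 50 mm wide, 4 mm thick; light friction (0.03 N m) holds it where it is left.
- clip1_hinge (a point): Hinge of clip1, 9 mm outside the middle of the cover's +x wall, 40 mm above the cover's lower edge.
- clip2 (a joint): Angle of the white clip on the cover's +y side: 0 straight out, negative above level, 1.5 (its stop) fully down along the side wall. A plate 48 mm long from the hinge, 50 mm wide, 4 mm thick; light friction (0.03 N m) holds it where it is left.
- clip2_hinge (a point): Hinge of clip2, 9 mm outside the middle of the cover's +y wall, 40 mm above the cover's lower edge.
- clip3 (a joint): Angle of the white clip on the cover's -x side: 0 straight out, negative above level, 1.5 (its stop) fully down along the side wall. A plate 48 mm long from the hinge, 50 mm wide, 4 mm thick; light friction (0.03 N m) holds it where it is left.
- clip3_hinge (a point): Hinge of clip3, 9 mm outside the middle of the cover's -x wall, 40 mm above the cover's lower edge.
- clip4 (a joint): Angle of the white clip on the cover's -y side: 0 straight out, negative above level, 1.5 (its stop) fully down along the side wall. A plate 48 mm long from the hinge, 50 mm wide, 4 mm thick; light friction (0.03 N m) holds it where it is left.
- clip4_hinge (a point): Hinge of clip4, 9 mm outside the middle of the cover's -y wall, 40 mm above the cover's lower edge.
- sneaker: White sneaker, 260 x 85 x 110 mm, loose; leave alone. Origin under its middle.
- lotion: Pink lotion bottle, 64 mm across, 190 mm high, loose, standing; leave alone. Origin under its middle.
- case: Dark red case, 190 x 110 x 55 mm, loose; leave alone. Origin under its middle.
There are look-alikes about, which are no part of the job. Several things look just like the pot3: the one meant starts farthest to the robot's left.

How it is judged:
By the outcome, as a careful person would: the job done as asked, in the order asked, and still so for the second after the job is handed in, with the robot touching nothing.
Of pot1, pot2, pot3, pot4 only 2 to 4 are there at a start; the rules pass over those that are not, and their reading is None.
At some moment in a run one of pot1, pot2, pot3, pot4, jar_lid may be knocked a few centimetres aside while the robot is not near it.
Once in a run the grip may slacken for a moment while it holds something.
It also fails if it takes over 210 s, if anything falls off the work surface, if the arm or the gripper's body presses on something with over 40 N, if the wrist force passes 120 N, or if a joint passes its speed limit or range.

## Working session

There is one attempt and no reset: what is moved stays moved. The work goes in short steps, Python scripts to look and compute and a tool call to move; the robot and the scene stay as the last step left them, time stands still between calls to the robot, and variables do not carry over. Pictures are saved under pics/ and viewed, at most 14 in all, crops included, and the job is handed in when it is done.

Besides the shell and the picture viewer there is one more tool, called after ">>>" by a JSON object that holds its "name" and its "arguments", one argument or row to a line. apply_moves: Moves the arm, as the interface text tells. Its arguments: {"type":"object","properties":{"moves":{"type":"array"},"hand":{"type":"number"}},"required":["moves"]}

```bash
mkdir -p pics
cat > h.py <<'E'
import numpy as np, cv2
from station import r, imaging, models
def ray(p,uv):
    u=cv2.undistortPoints(np.array([[uv]],float),np.array(p["intrinsics"]),np.array(p["dist"]))[0,0]
    return np.array(p["orientation"])@np.array([u[0],u[1],1.0])
def onz(p,uv,z):
    d=ray(p,uv); e=np.array(p["eye"]); return e+d*(z-e[2])/d[2]
def px(s): return np.array(s)*[560,420]
def proj(p,X):
    R=np.array(p["orientation"]); X=np.atleast_2d(X)
    c=(X-np.array(p["eye"]))@R
    return cv2.projectPoints(c,np.zeros(3),np.zeros(3),np.array(p["intrinsics"]),np.array(p["dist"]))[0][:,0]
def tri(ps,uvs):
    A=np.zeros((3,3));b=np.zeros(3)
    for p,uv in zip(ps,uvs):
        d=ray(p,uv);d/=np.linalg.norm(d);M=np.eye(3)-np.outer(d,d);A+=M;b+=M@np.array(p["eye"])
    return np.linalg.solve(A,b)
E
python3 - <<'E'
from h import *
ps={n:imaging.capture(n) for n in("top","scene","wrist")}
for n,p in ps.items():
    cv2.imwrite(f"pics/{n}0.png",p["frame"]); print(n,np.round(p["eye"],3),np.round(p["orientation"],2).tolist(),np.round(p["intrinsics"],0).tolist())
zs=dict(tray=0,jar=.004,jar_rim=.066,stop_tooth=.06,rib_end=.0605,jar_lid=0,cover=0,cover_handle=.09,pot1=0,pot2=0,pot3=0,pot4=0,clip1_hinge=.04,clip2_hinge=.04,clip3_hinge=.04,clip4_hinge=.04,sneaker=0,lotion=0,case=0)
for t,z in zs.items():
    for n in("top","scene"):
        for d in models.place_of(ps[n],t):
            print(t,n,round(d["confidence"],2),px(d["at"]).round(1),onz(ps[n],px(d["at"]),z).round(3)[:2])
E
```

```text
top [0.276 0.016 1.743] [[-0.0, -0.99, 0.16], [-1.0, 0.0, 0.0], [-0.0, -0.16, -0.99]] [[505.0, 0.0, 282.0], [0.0, 505.0, 206.0], [0.0, 0.0, 1.0]]
scene [ 1.765 -0.307  1.191] [[0.27, 0.63, -0.73], [0.96, -0.18, 0.2], [-0.0, -0.75, -0.66]] [[535.0, 0.0, 282.0], [0.0, 535.0, 202.0], [0.0, 0.0, 1.0]]
wrist [ 0.077 -0.624  0.384] [[-0.23, 0.94, 0.25], [0.97, 0.22, 0.06], [0.0, 0.26, -0.97]] [[352.0, 0.0, 278.0], [0.0, 352.0, 209.0], [0.0, 0.0, 1.0]]
tray top 0.63 [288.8 200.3] [ 0.577 -0.006]
tray top 0.23 [290.3 180.8] [ 0.646 -0.012]
tray scene 0.58 [273.1 229.9] [ 0.575 -0.007]
tray scene 0.33 [148.6 272.5] [ 0.649 -0.403]
tray scene 0.26 [383.4 201.5] [0.541 0.387]
jar top 0.79 [291.7 185.7] [ 0.628 -0.017]
jar top 0.38 [290.7 203.7] [ 0.564 -0.013]
jar scene 0.79 [277.7 241. ] [ 0.63  -0.007]
jar_rim top 0.81 [291.5 179.7] [ 0.636 -0.015]
jar_rim scene 0.72 [275.3 227.2] [ 0.631 -0.014]
stop_tooth top 0.84 [297.3 185.1] [ 0.619 -0.035]
stop_tooth scene 0.78 [269.3 229.2] [ 0.629 -0.032]
stop_tooth scene 0.54 [277.5 230.1] [ 0.639 -0.009]
rib_end top 0.6 [289.1 175. ] [ 0.654 -0.007]
[... 2250 characters left out ...]
 0.74 [145.3 235.4] [0.448 0.485]
clip2_hinge scene 0.55 [394.6 174.3] [0.46  0.459]
clip3_hinge top 0.67 [180.4 269.6] [0.333 0.36 ]
clip3_hinge scene 0.8 [349.8 158.6] [0.333 0.343]
clip4_hinge top 0.71 [217.1 231.1] [0.464 0.238]
clip4_hinge top 0.55 [147.6 234. ] [0.453 0.477]
clip4_hinge scene 0.71 [332.5 183.4] [0.45  0.236]
sneaker top 0.93 [227.3 155.2] [0.74  0.212]
sneaker scene 0.7 [358.6 256.4] [0.755 0.213]
sneaker scene 0.52 [278.6 234.2] [0.598 0.005]
lotion top 0.61 [335.9 152.6] [ 0.749 -0.175]
lotion scene 0.85 [228.9 277.9] [ 0.733 -0.181]
case top 0.87 [400.8 177.2] [ 0.66  -0.405]
case scene 0.97 [148.1 271.1] [ 0.643 -0.404]
case scene 0.62 [231.6 280.2] [ 0.744 -0.176]
```

```bash
python3 -c "
import cv2,numpy as np
a=cv2.imread('pics/top0.png');b=cv2.imread('pics/scene0.png');cv2.imwrite('pics/both0.png',cv2.resize(np.vstack([a]),(800,600)));cv2.imwrite('pics/sc0.png',cv2.resize(b,(800,600)))"
```

```text
(no output)
```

View pics/both0.png

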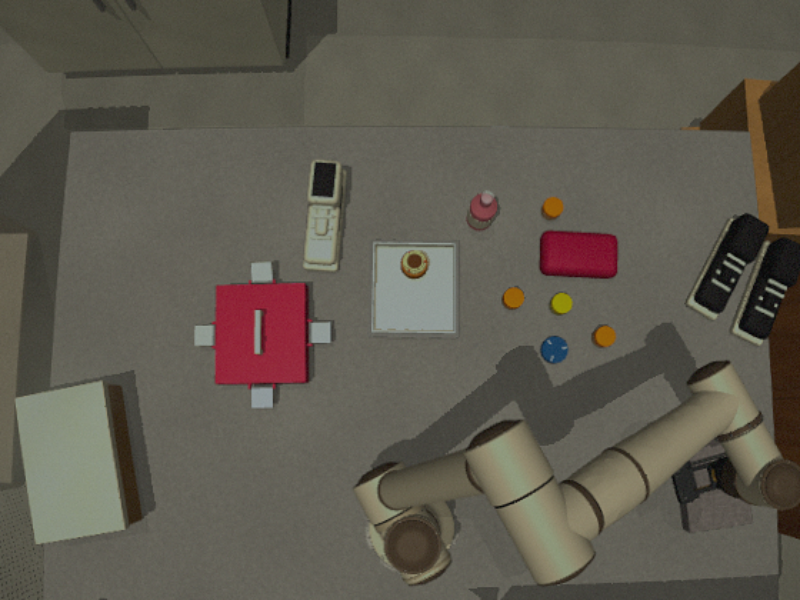

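View pics/sc0.png

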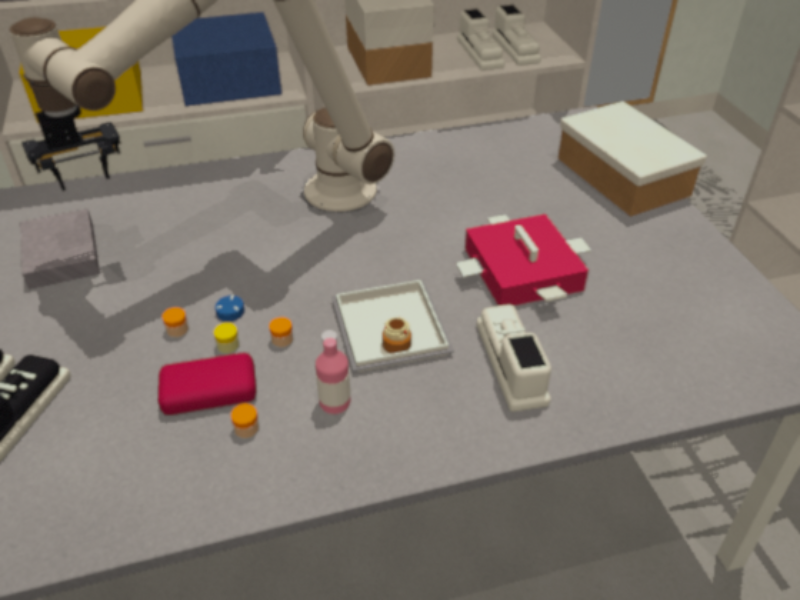

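Run:
```python
from h import *
s=r.sense(); print(s["tcp_pos"],np.round(s["ee_rot"],4).tolist(),s["joints"],r.pinch_z,s["gripper_width"],s["wrist_force"])
p=imaging.capture("top"); q=imaging.capture("scene")
# tray quad / cover quad in top
for t in ("tray","cover","jar_lid"):
  for n,pp in(("top",p),("scene",q)):
    for d in models.cut_out(pp,t)[:1]:
        m=np.array(d["region"],np.uint8); c=max(cv2.findContours(m,0,2)[0],key=cv2.contourArea)
        print(t,n,round(d["confidence"],2),m.sum(),cv2.minAreaRect(c), cv2.approxPolyDP(c,5,True)[:,0].tolist())
c=p["frame"][150:270,340:440]; w=p["frame"][110:240,220:340]
cv2.imwrite("pics/crop1.png",np.hstack([cv2.resize(c,(400,480),interpolation=2),cv2.resize(w[:,:100],(400,480),interpolation=2)]))
```

```text
[ 0.14606076 -0.60767473  0.19536234] [[-0.9723, -0.2337, 0.0], [-0.2337, 0.9723, -0.0], [-0.0, -0.0, -1.0]] [-6.16704784e+01  2.20406311e+01  4.52832548e-01 -7.89964992e-05
 -6.84108392e+01 -1.48173085e+01] 0.0187 1.001422290081393 [ 0.42821138  0.13944089 -0.59877815]
tray top 0.92 4282 ((289.0092468261719, 201.5194091796875), (63.25752639770508, 68.14124298095703), 1.1017061471939087) [[260, 167], [257, 234], [319, 236], [320, 169]]
tray scene 0.72 3823 ((274.22894287109375, 226.590576171875), (56.01213455200195, 75.84111022949219), 79.11447143554688) [[295, 196], [233, 207], [246, 259], [316, 245]]
cover top 0.88 5394 ((182.6909942626953, 233.49435424804688), (87.5558090209961, 90.62980651855469), 32.00538635253906) [[177, 184], [173, 199], [152, 200], [151, 223], [136, 229], [135, 241], [152, 244], [153, 268], [172, 268], [176, 282], [189, 285], [193, 268], [214, 266], [215, 243], [229, 237], [229, 227], [217, 225], [213, 199], [193, 198], [189, 184]]
cover scene 0.86 4308 ((366.0, 181.5), (63.0, 94.0), 90.0) [[326, 161], [328, 180], [319, 186], [324, 193], [334, 191], [348, 213], [409, 202], [411, 187], [404, 178], [413, 174], [381, 150], [346, 151]]
jar_lid top 0.61 247 ((388.0, 244.5), (17.0, 16.0), 90.0) [[386, 236], [380, 248], [392, 253], [395, 240]]
jar_lid scene 0.53 315 ((161.0, 215.5), (17.0, 20.0), 90.0) [[152, 210], [156, 224], [171, 218], [167, 207]]
```

View pics/crop1.png

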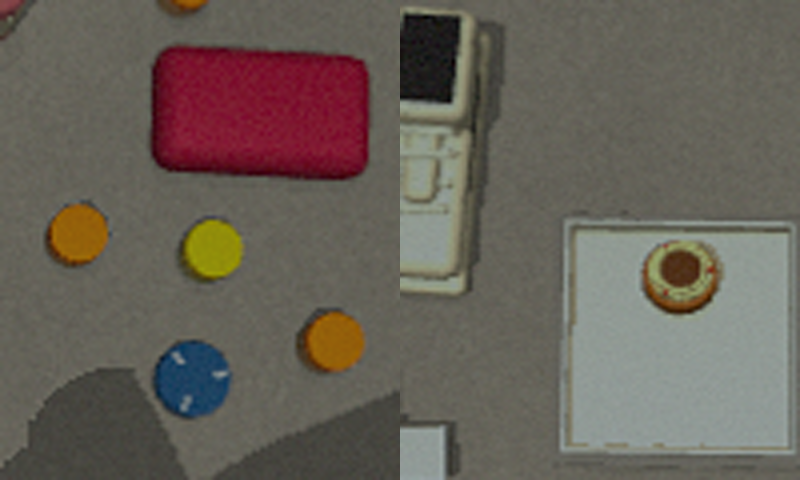

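>>> {"name": "apply_moves", "arguments": {
  "moves": [
    [[0,0,-0.02],6.75],
    [[0,0,-0.02],6.75],
    [[0,0,-0.015],0],
    [[-0.025,0.028,0],0],
    [[-0.025,0.028,0],0]
  ],
  "hand": 0.087
}}

```text
time_s: 2.87
tcp_pos: [0.1959, -0.5523, 0.251]
ee_rot: [[-1.0, 0.003, 0.001], [0.003, 1.0, -0.002], [-0.001, -0.002, -1.0]]
wrist_force: [0.8, 0.6, -0.3]
gripper_width: 1.002
gripper_force: 0.0
```

>>> {"name": "apply_moves", "arguments": {
  "moves": [
    [[-0.025,0.028,0],0],
    [[-0.025,0.028,0],0],
    [[-0.025,0.028,0],0],
    [[-0.025,0.028,0],0],
    [[-0.025,0.028,0],0]
  ]
}}

```text
time_s: 3.28
tcp_pos: [0.3219, -0.4102, 0.2507]
ee_rot: [[-1.0, -0.0, 0.001], [-0.0, 1.0, -0.0], [-0.001, -0.0, -1.0]]
wrist_force: [0.9, -0.6, 0.4]
gripper_width: 0.999
gripper_force: 0.0
```

>>> {"name": "apply_moves", "arguments": {
  "moves": [
    [[-0.025,0.028,0],0],
    [[-0.025,0.028,0],0],
    [[-0.025,0.028,0],0],
    [[0,0,0],0],
    [[0,0,0],0]
  ]
}}

```text
time_s: 3.7
tcp_pos: [0.3972, -0.3262, 0.2505]
ee_rot: [[-1.0, -0.004, 0.0], [-0.004, 1.0, -0.0], [-0.0, -0.0, -1.0]]
wrist_force: [-0.3, -0.3, -0.7]
gripper_width: 1.001
gripper_force: 0.0
```

```bash
cat > st.py <<'E'
from h import *
s=r.sense(); R=np.array(s["ee_rot"])
print("t",round(s["time_s"],2),"tcp",np.round(s["tcp_pos"],4),"yaw",round(float(np.degrees(np.arctan2(R[1,0],R[0,0]))),2),"tilt",R[:,2].round(3),"w",round(s["gripper_width"]*.087,4),"gf",np.round(s["gripper_force"],1),"F",np.round(s["wrist_force"],1),"M",np.round(s["moment"],2),"j6",round(s["joints"][5],1))
E
python3 - <<'E'
from st import *
p=imaging.capture("wrist"); cv2.imwrite("pics/w1.png",p["frame"])
print(p["eye"],np.round(p["orientation"],3).tolist())
for t,z in(("jar_lid",0),("pot1",0)):
    for d in models.place_of(p,t): print(t,round(d["confidence"],2),px(d["at"]).round(1),onz(p,px(d["at"]),z).round(4)[:2])
    for d in models.cut_out(p,t):
        m=np.array(d["region"],np.uint8); c=max(cv2.findContours(m,0,2)[0],key=cv2.contourArea); print(d["confidence"],cv2.boundingRect(c))
E
```

```text
t 3.7 tcp [ 0.3972 -0.3262  0.2505] yaw -179.77 tilt [ 0. -0. -1.] w 0.0871 gf 0.0 F [-0.3 -0.3 -0.7] M [-0.05  0.08 -0.05] j6 -68.5
[ 0.32583024 -0.32656546  0.44032444] [[-0.003, 0.965, 0.261], [1.0, 0.003, 0.002], [0.001, 0.261, -0.965]]
jar_lid 0.81 [262.9 191.7] [ 0.4224 -0.345 ]
0.82 (236, 165, 52, 54)
pot1 0.93 [171.2 208.2] [ 0.4446 -0.4647]
pot1 0.7 [254.4 269.8] [ 0.5313 -0.3575]
pot1 0.57 [335.2 277.3] [ 0.5422 -0.2466]
0.84 (322, 262, 32, 12)
0.81 (140, 193, 52, 49)
0.68 (232, 252, 38, 22)
```

View pics/w1.png

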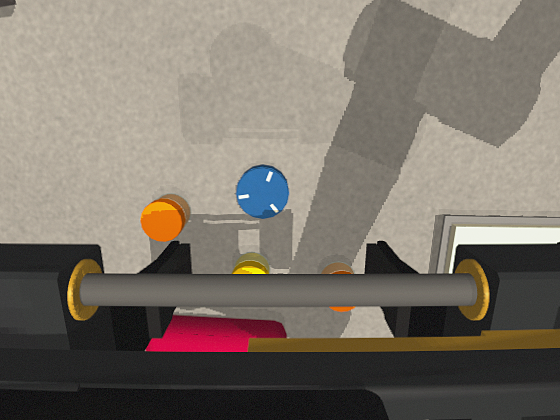

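```bash
cat >> h.py <<'E'
def lidpose(p,zroof,box,zc=None):
    x0,y0,x1,y1=box; f=p["frame"].astype(int); b=f[...,0]-f[...,2]
    m=np.zeros(b.shape,np.uint8); m[y0:y1,x0:x1]=b[y0:y1,x0:x1]>40
    c=max(cv2.findContours(m,0,2)[0],key=cv2.contourArea); h=cv2.convexHull(c)
    W=np.array([onz(p,q,zroof)[:2] for q in h[:,0].astype(float)])
    fill=np.zeros_like(m); cv2.drawContours(fill,[h],-1,1,-1); fill=cv2.erode(fill,np.ones((3,3)))
    wm=((f.min(2)>150)&(fill>0)).astype(np.uint8); n,l,st,ce=cv2.connectedComponentsWithStats(wm)
    D=np.array([onz(p,ce[i],zroof)[:2] for i in range(1,n) if st[i,4]>=5])
    return W,D
E
python3 - <<'E'
from h import *
p=imaging.capture("wrist")
W,D=lidpose(p,.024,(225,150,300,230))
print(cv2.minEnclosingCircle(W.astype(np.float32)),W.min(0),W.max(0))
print(D.round(4).tolist())
# circumcentre
from itertools import combinations
if len(D)==3:
    A=2*(D[1:]-D[0]); c=np.linalg.solve(A,(D[1:]**2).sum(1)-(D[0]**2).sum()); v=D-c
    print(c,np.hypot(*v.T),np.degrees(np.arctan2(v[:,1],v[:,0])))
f=p["frame"].astype(int)
# pots
for n,lo in(("y",0),):
    hsv=cv2.cvtColor(p["frame"],cv2.COLOR_BGR2HSV); print(hsv[192,262],hsv[218,160],hsv[271,250],p["frame"][177,269])
E
```

```text
((0.41773349046707153, -0.34466055035591125), 0.033201735466718674) [ 0.38490128 -0.37665859] [ 0.45075171 -0.31347298]
[[0.3982, -0.3366], [0.423, -0.3678], [0.4375, -0.3308]]
[ 0.41953654 -0.3450734 ] [0.02294038 0.02294038 0.02294038] [158.19196423 -81.37135092  38.6259556 ]
[105 169 172] [ 14 244 229] [ 28 244 234] [175 125  68]
```

>>> {"name": "apply_moves", "arguments": {
  "moves": [
    [[-0.022,-0.0188,0],0],
    [[0,0,0.015],-6.94],
    [[0,0,0.015],-6.94],
    [[0,0,0.015],-6.94],
    [[0,0,0.015],-6.94]
  ]
}}

```text
time_s: 4.42
tcp_pos: [0.4173, -0.3473, 0.1896]
ee_rot: [[-0.883, -0.469, -0.0], [-0.469, 0.883, 0.0], [0.0, 0.0, -1.0]]
wrist_force: [-0.4, -0.8, -0.9]
gripper_width: 0.999
gripper_force: 0.0
```

>>> {"name": "apply_moves", "arguments": {
  "moves": [
    [[0,0,0.015],-6.94],
    [[0,0,0.015],-6.94],
    [[0,0,0.015],-6.94],
    [[0,0,0.015],-6.94],
    [[0,0,0.015],-6.94]
  ]
}}

```text
time_s: 4.83
tcp_pos: [0.4173, -0.3473, 0.1147]
ee_rot: [[-0.458, -0.889, 0.0], [-0.889, 0.458, -0.0], [0.0, -0.0, -1.0]]
wrist_force: [0.5, -0.1, 0.3]
gripper_width: 0.999
gripper_force: 0.0
```

>>> {"name": "apply_moves", "arguments": {
  "moves": [
    [[0,0,0.015],-6.94],
    [[0,0,0.015],-6.94],
    [[0,0,0.015],-6.94],
    [[0,0,0],0],
    [[0,0,0],0]
  ]
}}

```text
time_s: 5.25
tcp_pos: [0.4171, -0.347, 0.0699]
ee_rot: [[-0.121, -0.993, -0.002], [-0.993, 0.121, 0.001], [-0.0, 0.002, -1.0]]
wrist_force: [0.9, -0.0, 0.9]
gripper_width: 0.998
gripper_force: 0.0
```

```bash
python3 st.py
```

```text
t 5.25 tcp [ 0.4171 -0.347   0.0699] yaw -96.95 tilt [-0.002  0.001 -1.   ] w 0.0868 gf 0.0 F [ 0.9 -0.   0.9] M [ 0.04  0.1  -0.04] j6 15.7
```

>>> {"name": "apply_moves", "arguments": {
  "moves": [
    [[-0.0022,-0.0018,0.022],0],
    [[0,0,0.022],0],
    [[0,0,0.016],0],
    [[0,0,0.006],0],
    [[0,0,0],0]
  ]
}}

```text
time_s: 5.67
tcp_pos: [0.4196, -0.3446, 0.004]
ee_rot: [[-0.119, -0.993, -0.001], [-0.993, 0.119, 0.0], [-0.0, 0.001, -1.0]]
wrist_force: [0.0, 0.0, 0.8]
gripper_width: 0.999
gripper_force: 0.0
```

>>> {"name": "apply_moves", "arguments": {
  "moves": [
    [[0,0,0],0],
    [[0,0,0],0],
    [[0,0,0],0],
    [[0,0,0],0],
    [[0,0,0],0]
  ],
  "hand": 0.05
}}

```text
time_s: 6.08
tcp_pos: [0.4205, -0.3447, 0.0051]
ee_rot: [[-0.117, -0.993, 0.001], [-0.993, 0.117, -0.001], [0.0, -0.001, -1.0]]
wrist_force: [0.5, 0.6, 0.3]
gripper_width: 0.705
gripper_force: 0.0
```

>>> {"name": "apply_moves", "arguments": {
  "moves": [
    [[0,0,0],0],
    [[0,0,0],0],
    [[0,0,-0.01],0],
    [[0,0,-0.02],0],
    [[0,0,-0.03],0]
  ]
}}

```text
time_s: 6.5
tcp_pos: [0.4181, -0.3435, 0.0633]
ee_rot: [[-0.117, -0.993, -0.005], [-0.993, 0.117, 0.003], [-0.002, 0.006, -1.0]]
wrist_force: [0.5, -0.3, -0.1]
gripper_width: 0.576
gripper_force: 0.0
```

>>> {"name": "apply_moves", "arguments": {
  "moves": [
    [[0,0,-0.03],0],
    [[0,0,-0.03],0],
    [[0,0,-0.03],0],
    [[0,0,0],0],
    [[0,0,0],0]
  ]
}}

```text
time_s: 6.92
tcp_pos: [0.4212, -0.3449, 0.1572]
ee_rot: [[-0.117, -0.993, 0.005], [-0.993, 0.117, -0.002], [0.002, -0.005, -1.0]]
wrist_force: [-0.4, 0.3, -0.5]
gripper_width: 0.575
gripper_force: 0.0
```

Run:
```python
from st import *
p=imaging.capture("wrist"); cv2.imwrite("pics/w2.png",p["frame"])
```

```text
t 6.92 tcp [ 0.4212 -0.3449  0.1572] yaw -96.71 tilt [ 0.005 -0.002 -1.   ] w 0.0501 gf 0.0 F [-0.4  0.3 -0.5] M [ 0.04  0.09 -0.05] j6 15.5
```

View pics/w2.png

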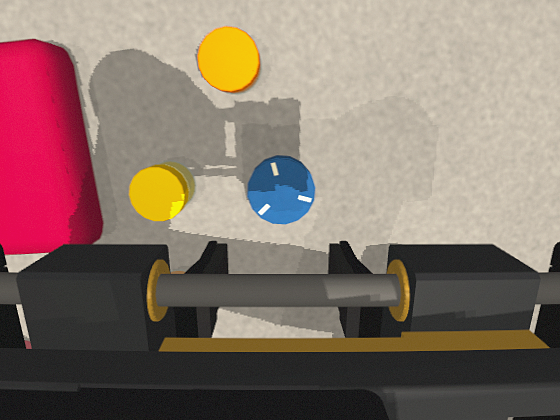

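```bash
cat >> h.py <<'E'
def lid(p,z=.024,box=(0,0,560,240)):
    W,D=lidpose(p,z,box)
    print("circ",cv2.minEnclosingCircle(W.astype(np.float32)))
    if len(D)==3:
        A=2*(D[1:]-D[0]); c=np.linalg.solve(A,(D[1:]**2).sum(1)-(D[0]**2).sum()); v=D-c
        print("lid",c.round(4),np.hypot(*v.T).round(4),np.degrees(np.arctan2(v[:,1],v[:,0])).round(1))
    else: print(D)
E
python3 - <<'E'
from h import *
p=imaging.capture("wrist"); lid(p); print(proj(p,[[.4195,-.345,.024],[.421,-.345,.157]]))
q=imaging.capture("top"); t=imaging.capture("scene")
for n,pp in(("w",p),("t",q),("s",t)):
    for d in models.place_of(pp,"jar_lid")[:2]: print(n,d["confidence"],px(d["at"]),onz(pp,px(d["at"]),0))
E
```

```text
circ ((0.4192419946193695, -0.3462812304496765), 0.033014360815286636)
lid [ 0.4193 -0.3447] [0.0231 0.0231 0.0231] [-81.6 158.6  38.3]
[[278.36434752 191.4988588 ]
 [275.61851927 241.84197822]]
w 0.83 [277.984 188.496] [ 0.42014699 -0.34288312  0.        ]
t 0.7 [386.512 246.498] [ 0.41391836 -0.34548424  0.        ]
s 0.74 [162.12 216.72] [ 0.41687974 -0.34033706  0.        ]
```

>>> {"name": "apply_moves", "arguments": {
  "moves": [
    [[0,0,0.03],0],
    [[0,0,0.03],0],
    [[0,0,0.03],0],
    [[0,0,0.03],0],
    [[0,0,0.02],0]
  ],
  "hand": 0.075
}}

```text
time_s: 7.68
tcp_pos: [0.4182, -0.3435, 0.0111]
ee_rot: [[-0.117, -0.993, -0.004], [-0.993, 0.117, 0.002], [-0.002, 0.004, -1.0]]
wrist_force: [-0.7, 0.2, 0.6]
gripper_width: 0.827
gripper_force: 0.0
```

>>> {"name": "apply_moves", "arguments": {
  "moves": [
    [[0,0,0.008],0],
    [[0,0,0.002],0],
    [[0,0,0],0]
  ]
}}

```text
time_s: 7.93
tcp_pos: [0.4202, -0.3447, 0.0042]
ee_rot: [[-0.116, -0.993, -0.001], [-0.993, 0.116, -0.0], [0.0, 0.001, -1.0]]
wrist_force: [-0.5, 0.0, 0.0]
gripper_width: 0.862
gripper_force: 0.0
```

>>> {"name": "apply_moves", "arguments": {
  "moves": [
    [[0,0,0.002],0],
    [[0,0,0.002],0],
    [[0,0,0],0]
  ]
}}

```text
time_s: 8.18
tcp_pos: [0.4206, -0.3447, 0.0012]
ee_rot: [[-0.117, -0.993, 0.002], [-0.993, 0.117, -0.001], [0.0, -0.002, -1.0]]
wrist_force: [-0.1, 0.1, -0.7]
gripper_width: 0.863
gripper_force: 0.0
```

Run:
```python
from st import *
p=imaging.capture("wrist"); lid(p)
cv2.imwrite("pics/w3.png",cv2.resize(p["frame"][120:320,150:420],(800,592)))
```

```text
t 8.18 tcp [ 0.4206 -0.3447  0.0012] yaw -96.71 tilt [ 0.002 -0.001 -1.   ] w 0.0751 gf 0.0 F [-0.1  0.1 -0.7] M [-0.03  0.1  -0.02] j6 15.5
circ ((0.4185388386249542, -0.35529446601867676), 0.03036610409617424)
[[ 0.42274117 -0.36765877]]
```

View pics/w3.png

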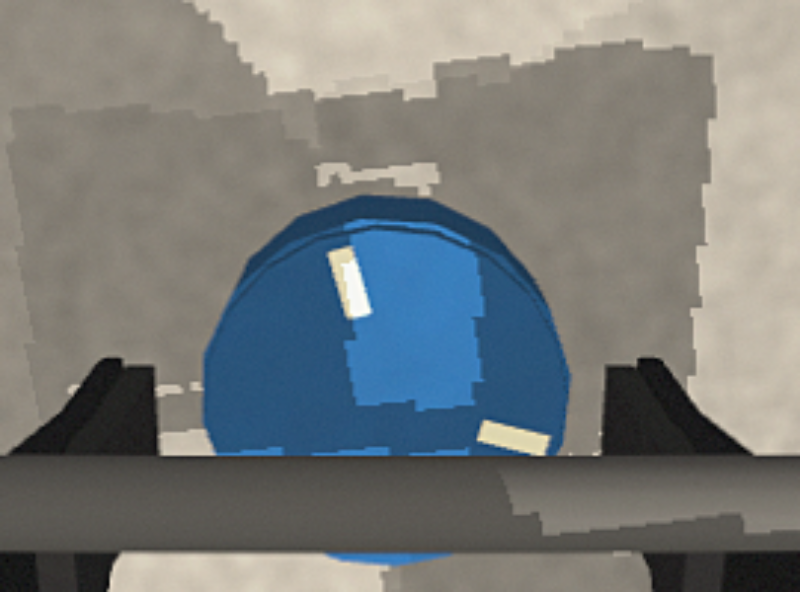

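>>> {"name": "apply_moves", "arguments": {
  "moves": [
    [[0,0,0.002],0],
    [[0,0,0.002],0],
    [[0,0,0],0]
  ]
}}

```text
time_s: 8.48
tcp_pos: [0.4198, -0.3443, -0.0039]
ee_rot: [[-0.117, -0.993, -0.0], [-0.993, 0.117, 0.0], [-0.0, 0.0, -1.0]]
wrist_force: [0.1, 0.4, -0.3]
gripper_width: 0.862
gripper_force: 0.0
```

```bash
python3 st.py
```

```text
t 8.48 tcp [ 0.4198 -0.3443 -0.0039] yaw -96.72 tilt [-0.  0. -1.] w 0.075 gf 0.0 F [ 0.1  0.4 -0.3] M [0.06 0.11 0.07] j6 15.5
```

>>> {"name": "apply_moves", "arguments": {
  "moves": [
    [[0,0,0.002],0],
    [[0,0,0.002],0],
    [[0,0,0],0]
  ]
}}

```text
time_s: 8.73
tcp_pos: [0.4197, -0.3443, -0.0082]
ee_rot: [[-0.117, -0.993, -0.001], [-0.993, 0.117, 0.0], [-0.0, 0.001, -1.0]]
wrist_force: [-0.2, 0.3, -0.6]
gripper_width: 0.859
gripper_force: 0.0
```

>>> {"name": "apply_moves", "arguments": {
  "moves": [
    [[0,0,0.002],0],
    [[0,0,0],0],
    [[0,0,0],0]
  ]
}}

```text
time_s: 8.98
tcp_pos: [0.42, -0.3444, -0.0098]
ee_rot: [[-0.117, -0.993, -0.0], [-0.993, 0.117, 0.0], [-0.0, 0.0, -1.0]]
wrist_force: [-0.7, 0.8, -0.3]
gripper_width: 0.859
gripper_force: 0.0
```

```bash
python3 st.py
```

```text
t 8.98 tcp [ 0.42   -0.3444 -0.0098] yaw -96.71 tilt [-0.  0. -1.] w 0.0748 gf 0.0 F [-0.7  0.8 -0.3] M [-0.    0.13 -0.02] j6 15.5
```

>>> {"name": "apply_moves", "arguments": {
  "moves": [
    [[0,0,0.002],0],
    [[0,0,0.002],0],
    [[0,0,0],0]
  ]
}}

```text
time_s: 9.23
tcp_pos: [0.4197, -0.3443, -0.0141]
ee_rot: [[-0.117, -0.993, -0.001], [-0.993, 0.117, 0.0], [-0.0, 0.001, -1.0]]
wrist_force: [0.3, -0.2, -0.3]
gripper_width: 0.86
gripper_force: 0.0
```

>>> {"name": "apply_moves", "arguments": {
  "moves": [
    [[0,0,0],0],
    [[0,0,0],0],
    [[0,0,0],0],
    [[0,0,0],0],
    [[0,0,0],0]
  ],
  "hand": 0.05
}}

```text
time_s: 9.65
tcp_pos: [0.4201, -0.3445, -0.0136]
ee_rot: [[-0.117, -0.993, 0.0], [-0.993, 0.117, -0.0], [0.0, -0.0, -1.0]]
wrist_force: [0.4, 0.4, -0.0]
gripper_width: 0.728
gripper_force: 30.0
```

```bash
python3 st.py
```

```text
t 9.65 tcp [ 0.4201 -0.3445 -0.0136] yaw -96.71 tilt [ 0. -0. -1.] w 0.0633 gf 30.0 F [ 0.4  0.4 -0. ] M [0.02 0.1  0.02] j6 15.5
```

>>> {"name": "apply_moves", "arguments": {
  "moves": [
    [[0,0,-0.01],0],
    [[0,0,-0.02],0],
    [[0,0,-0.03],0],
    [[0,0,-0.03],0],
    [[0,0,-0.03],0]
  ]
}}

```text
time_s: 10.07
tcp_pos: [0.4197, -0.3444, 0.1083]
ee_rot: [[-0.117, -0.993, -0.0], [-0.993, 0.117, -0.0], [0.0, 0.0, -1.0]]
wrist_force: [1.0, 0.5, -1.2]
gripper_width: 0.727
gripper_force: 30.0
```

>>> {"name": "apply_moves", "arguments": {
  "moves": [
    [[0,0,-0.04],0],
    [[0,0,-0.04],0],
    [[0,0,-0.04],0],
    [[-0.032,-0.015,0],0],
    [[-0.032,-0.015,0],0]
  ]
}}

```text
time_s: 10.48
tcp_pos: [0.4583, -0.2852, 0.2307]
ee_rot: [[-0.121, -0.993, 0.008], [-0.993, 0.121, -0.002], [0.001, -0.008, -1.0]]
wrist_force: [0.7, 0.4, -3.0]
gripper_width: 0.729
gripper_force: 30.0
```

>>> {"name": "apply_moves", "arguments": {
  "moves": [
    [[-0.032,-0.015,0],0],
    [[-0.032,-0.015,0],0],
    [[-0.032,-0.015,0],0],
    [[-0.032,-0.015,0],0],
    [[-0.032,-0.015,0],0]
  ]
}}

```text
time_s: 10.9
tcp_pos: [0.5508, -0.1326, 0.2273]
ee_rot: [[-0.117, -0.993, 0.001], [-0.993, 0.117, 0.0], [-0.0, -0.001, -1.0]]
wrist_force: [0.8, -0.8, 0.5]
gripper_width: 0.729
gripper_force: 30.0
```

>>> {"name": "apply_moves", "arguments": {
  "moves": [
    [[-0.032,-0.015,0],0],
    [[-0.032,-0.015,0],0],
    [[-0.032,-0.015,0],0],
    [[-0.032,-0.015,0],0],
    [[-0.032,-0.015,0],0]
  ]
}}

```text
time_s: 11.32
tcp_pos: [0.644, 0.0175, 0.2273]
ee_rot: [[-0.117, -0.993, 0.0], [-0.993, 0.117, 0.0], [-0.0, -0.0, -1.0]]
wrist_force: [0.7, 0.9, -0.4]
gripper_width: 0.724
gripper_force: 30.0
```

>>> {"name": "apply_moves", "arguments": {
  "moves": [
    [[-0.032,-0.015,0],0],
    [[-0.032,-0.015,0],0],
    [[0,0,0],0],
    [[0,0,0],0]
  ]
}}

```text
time_s: 11.65
tcp_pos: [0.681, 0.0777, 0.2257]
ee_rot: [[-0.114, -0.993, -0.001], [-0.993, 0.114, -0.0], [0.0, 0.001, -1.0]]
wrist_force: [-0.9, -0.5, -0.3]
gripper_width: 0.728
gripper_force: 30.0
```

Run:
```python
from st import *
p=imaging.capture("wrist"); cv2.imwrite("pics/w4.png",p["frame"]); np.save("w4.npy",p,allow_pickle=True)
for t,z in(("jar_rim",.066),("jar",.004),("stop_tooth",.0605),("rib_end",.0605),("tray",0)):
    for d in models.place_of(p,t): print(t,round(d["confidence"],2),px(d["at"]).round(1),onz(p,px(d["at"]),z).round(4)[:2])
```

```text
t 11.65 tcp [0.681  0.0777 0.2257] yaw -96.57 tilt [-0.001 -0.    -1.   ] w 0.0634 gf 30.0 F [-0.9 -0.5 -0.3] M [-0.06  0.15  0.03] j6 -26.5
jar_rim 0.77 [322.   91.3] [ 0.6283 -0.0088]
jar 0.6 [315.2  94.9] [ 0.6283 -0.0086]
stop_tooth 0.77 [322.3  66.8] [ 0.6254 -0.0313]
stop_tooth 0.75 [275.1 252. ] [0.692  0.1505]
rib_end 0.92 [297.4  92.9] [ 0.6514 -0.0103]
tray 0.8 [366.  91.] [ 0.5703 -0.0067]
```

View pics/w4.png

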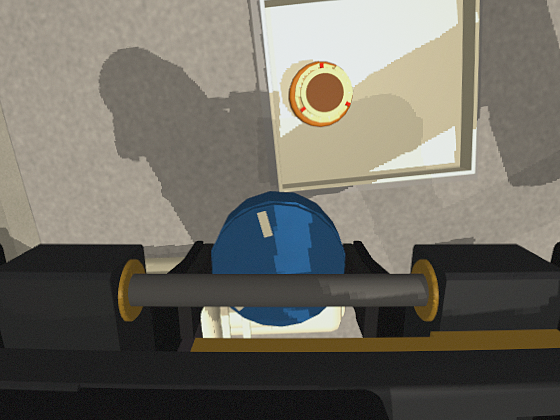

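```bash
cat >> h.py <<'E'
def teeth(p,box,z=.062):
    x0,y0,x1,y1=box; hsv=cv2.cvtColor(p["frame"],cv2.COLOR_BGR2HSV).astype(int)
    m=np.zeros(hsv.shape[:2],np.uint8); m[y0:y1,x0:x1]=((((hsv[...,0]<4)|(hsv[...,0]>174))&(hsv[...,1]>170)))[y0:y1,x0:x1]
    n,l,st,ce=cv2.connectedComponentsWithStats(m); print(st[1:,4].tolist(),ce[1:].round(1).tolist())
    i=1+np.argsort(-st[1:,4])[:3]; D=np.array([onz(p,ce[k],z)[:2] for k in i])
    A=2*(D[1:]-D[0]); c=np.linalg.solve(A,(D[1:]**2).sum(1)-(D[0]**2).sum()); v=D-c
    print("teeth",c.round(4),np.hypot(*v.T).round(4),np.degrees(np.arctan2(v[:,1],v[:,0])).round(1))
E
python3 - <<'E'
from h import *
p=np.load("w4.npy",allow_pickle=True).item()
teeth(p,(280,50,365,135))
f=p["frame"].astype(int); sub=f[200:250,240:290]; m=(sub[...,2]>120).astype(np.uint8)
n,l,st,ce=cv2.connectedComponentsWithStats(m)
for i in range(1,n):
    if st[i,4]>20:
        c=ce[i]+[240,200]; X=onz(p,c,.2637); v=X[:2]-[.681,.0777]; print(st[i,4],c,X,np.hypot(*v),np.degrees(np.arctan2(v[1],v[0])))
        ys,xs=np.nonzero(l==i); pts=np.array([onz(p,(a+240.,b+200.),.2637)[:2] for a,b in zip(xs,ys)]); d=np.linalg.svd(pts-pts.mean(0))[2][0]; print(np.degrees(np.arctan2(d[1],d[0])))
# rim: brown-cream, tray edges at top z .03
rim=np.array([onz(p,q,.03)[:2] for q in [(281,191),(475,173),(262,0)]]); print(rim)
E
```

```text
[11, 10, 12] [[320.9, 65.4], [347.2, 103.3], [302.8, 108.8]]
teeth [ 0.6263 -0.0076] [0.025 0.025 0.025] [ 30.5 -88.7 150.4]
235 [264.47234043 223.58723404] [0.68416767 0.05418897 0.2637    ] 0.023723462351557582 -82.32666439073635
98.96437229990988
[[ 0.67848014  0.09073052]
 [ 0.45983289  0.09503338]
 [ 0.67529867 -0.10420754]]
```

>>> {"name": "apply_moves", "arguments": {
  "moves": [
    [[0.0122,0.0187,0],0],
    [[0.0122,0.0187,0],0],
    [[0,0,0],5.5],
    [[0,0,0],5.5],
    [[0,0,0],5.5]
  ]
}}

```text
time_s: 12.37
tcp_pos: [0.6404, 0.055, 0.2274]
ee_rot: [[-0.4, -0.917, 0.001], [-0.917, 0.4, 0.0], [-0.001, -0.001, -1.0]]
wrist_force: [-0.0, -0.2, 0.4]
gripper_width: 0.727
gripper_force: 30.0
```

>>> {"name": "apply_moves", "arguments": {
  "moves": [
    [[0,0,0],5.5],
    [[0,0,0],0],
    [[0,0,0],0],
    [[0,0,0],0]
  ]
}}

```text
time_s: 12.7
tcp_pos: [0.6408, 0.0556, 0.2266]
ee_rot: [[-0.479, -0.878, 0.0], [-0.878, 0.479, 0.0], [-0.0, -0.0, -1.0]]
wrist_force: [0.1, -0.0, 0.7]
gripper_width: 0.728
gripper_force: 30.0
```

Run:
```python
from st import *
p=imaging.capture("wrist"); cv2.imwrite("pics/w5.png",p["frame"]); np.save("w5.npy",p,allow_pickle=True)
for t,z in(("jar_rim",.066),("rib_end",.0605),("stop_tooth",.0605)):
    for d in models.place_of(p,t): print(t,round(d["confidence"],2),px(d["at"]).round(1),onz(p,px(d["at"]),z).round(4)[:2])
c=proj(p,[.627,-.008,.062])[0]; print(c)
teeth(p,tuple(int(v) for v in(c[0]-40,max(0,c[1]-40),c[0]+40,c[1]+40)))
hsv=cv2.cvtColor(p["frame"],cv2.COLOR_BGR2HSV); 
# brown disc (rim opening/top) 
f=p["frame"].astype(int); m=((f[...,2]<170)&(f[...,2]-f[...,0]>40)&(hsv[...,1]>100)&(hsv[...,0]<20)).astype(np.uint8)
M=np.zeros_like(m); y,x=int(c[1]),int(c[0]); M[max(0,y-22):y+22,x-22:x+22]=m[max(0,y-22):y+22,x-22:x+22]
n,l,st,ce=cv2.connectedComponentsWithStats(M); i=1+np.argmax(st[1:,4]); print("brown",st[i],onz(p,ce[i],.066))
```

```text
t 12.7 tcp [0.6408 0.0556 0.2266] yaw -118.62 tilt [ 0.  0. -1.] w 0.0633 gf 30.0 F [ 0.1 -0.   0.7] M [0.01 0.04 0.01] j6 -48.0
jar_rim 0.55 [257.8 120.2] [ 0.6265 -0.0107]
jar_rim 0.16 [493.4 242.9] [0.4662 0.2218]
rib_end 0.88 [233.4 133.2] [ 0.6542 -0.0115]
rib_end 0.74 [494.8 241.5] [0.462  0.2246]
[258.91975864 122.8916725 ]
[8, 7, 7] [[247.0, 100.2], [285.3, 123.4], [247.1, 145.6]]
teeth [ 0.6265 -0.0071] [0.0251 0.0251 0.0251] [-89.8 151.4  30.5]
brown [ 242  105   36   38 1085] [ 0.62657217 -0.00726047  0.066     ]
```

>>> {"name": "apply_moves", "arguments": {
  "moves": [
    [[0.031,-0.0088,0],0],
    [[0.031,-0.0088,0],0],
    [[0,0,0.03],3.5],
    [[0,0,0.03],0],
    [[0,0,0.03],0]
  ]
}}

```text
time_s: 13.32
tcp_pos: [0.6268, -0.0074, 0.1362]
ee_rot: [[-0.534, -0.846, 0.002], [-0.846, 0.534, 0.001], [-0.002, -0.002, -1.0]]
wrist_force: [0.8, 0.8, -0.5]
gripper_width: 0.729
gripper_force: 30.0
```

>>> {"name": "apply_moves", "arguments": {
  "moves": [
    [[0,0,0.03],0],
    [[0,0,0.03],0],
    [[0,0,0.012],0],
    [[0,0,0],0],
    [[0,0,0],0]
  ]
}}

```text
time_s: 13.73
tcp_pos: [0.6267, -0.0069, 0.064]
ee_rot: [[-0.532, -0.847, -0.001], [-0.847, 0.532, -0.001], [0.001, 0.0, -1.0]]
wrist_force: [0.8, 1.1, 1.2]
gripper_width: 0.728
gripper_force: 30.0
```

Run:
```python
from st import *
p=imaging.capture("wrist"); m=(p["frame"][...,2]>p["frame"][...,0].astype(int)-400)
W,D=lidpose(p,s["tcp_pos"][2]+.038,(150,150,420,275)); print(D)
for d in D: v=d-np.array(s["tcp_pos"])[:2]; print(np.hypot(*v),np.degrees(np.arctan2(v[1],v[0])))
```

```text
t 13.73 tcp [ 0.6267 -0.0069  0.064 ] yaw -122.17 tilt [-0.001 -0.001 -1.   ] w 0.0634 gf 30.0 F [0.8 1.1 1.2] M [ 0.06  0.01 -0.01] j6 -46.3
[[ 0.62027033 -0.02527564]]
0.01946462729864375 -109.24283337587826
```

>>> {"name": "apply_moves", "arguments": {
  "moves": [
    [[0,0,0.007],0],
    [[0,0,0.006],0],
    [[0,0,0.003],0],
    [[0,0,0.002],0],
    [[0,0,0],0]
  ]
}}

```text
time_s: 14.2
tcp_pos: [0.6263, -0.0068, 0.046]
ee_rot: [[-0.533, -0.846, -0.001], [-0.846, 0.533, -0.0], [0.0, 0.001, -1.0]]
wrist_force: [-0.3, -0.3, -1.2]
gripper_width: 0.726
gripper_force: 30.0
```

>>> {"name": "apply_moves", "arguments": {
  "moves": [
    [[0,0,0.002],0],
    [[0,0,0.002],0],
    [[0,0,0],0]
  ]
}}

```text
time_s: 14.45
tcp_pos: [0.6264, -0.0068, 0.042]
ee_rot: [[-0.533, -0.846, -0.001], [-0.846, 0.533, -0.0], [0.0, 0.0, -1.0]]
wrist_force: [-0.1, 0.7, -0.9]
gripper_width: 0.728
gripper_force: 30.0
```

```bash
python3 st.py
```

```text
t 14.45 tcp [ 0.6264 -0.0068  0.042 ] yaw -122.22 tilt [-0.001 -0.    -1.   ] w 0.0633 gf 30.0 F [-0.1  0.7 -0.9] M [0.05 0.08 0.  ] j6 -46.4
```

>>> {"name": "apply_moves", "arguments": {
  "moves": [
    [[0,0,0.002],0],
    [[0,0,0.0015],0],
    [[0,0,0],0]
  ]
}}

```text
time_s: 14.7
tcp_pos: [0.6263, -0.0068, 0.0384]
ee_rot: [[-0.533, -0.846, -0.001], [-0.846, 0.533, -0.0], [0.0, 0.001, -1.0]]
wrist_force: [-0.3, -0.2, -0.3]
gripper_width: 0.726
gripper_force: 30.0
```

>>> {"name": "apply_moves", "arguments": {
  "moves": [
    [[0,0,0.001],0],
    [[0,0,0.0005],0],
    [[0,0,0],0]
  ]
}}

```text
time_s: 14.95
tcp_pos: [0.6267, -0.0068, 0.0379]
ee_rot: [[-0.533, -0.846, 0.0], [-0.846, 0.533, -0.0], [-0.0, -0.0, -1.0]]
wrist_force: [-1.7, -0.0, 3.3]
gripper_width: 0.728
gripper_force: 30.0
```

```bash
python3 st.py
```

```text
t 14.95 tcp [ 0.6267 -0.0068  0.0379] yaw -122.2 tilt [ 0. -0. -1.] w 0.0634 gf 30.0 F [-1.7 -0.   3.3] M [ 0.11  0.5  -0.07] j6 -46.4
```

>>> {"name": "apply_moves", "arguments": {
  "moves": [
    [[0,0,0.0004],5],
    [[0,0,0.0004],5],
    [[0,0,0.0004],5],
    [[0,0,0],0]
  ]
}}

```text
time_s: 15.28
tcp_pos: [0.6274, -0.0067, 0.0368]
ee_rot: [[-0.735, -0.678, 0.002], [-0.678, 0.735, 0.0], [-0.001, -0.001, -1.0]]
wrist_force: [-0.6, 0.0, 2.6]
gripper_width: 0.729
gripper_force: 30.0
```

```bash
python3 st.py
```

```text
t 15.28 tcp [ 0.6274 -0.0067  0.0368] yaw -137.29 tilt [ 0.002  0.    -1.   ] w 0.0634 gf 30.0 F [-0.6  0.   2.6] M [-0.02  0.05 -0.09] j6 -61.5
```

Smooth; continue clockwise.

>>> {"name": "apply_moves", "arguments": {
  "moves": [
    [[0,0,0.0004],6],
    [[0,0,0.0004],6],
    [[0,0,0.0004],6],
    [[0,0,0.0004],6],
    [[0,0,0],0]
  ]
}}

```text
time_s: 15.7
tcp_pos: [0.6274, -0.0067, 0.0351]
ee_rot: [[-0.947, -0.323, 0.002], [-0.323, 0.947, 0.0], [-0.002, -0.0, -1.0]]
wrist_force: [0.5, -0.6, 3.3]
gripper_width: 0.726
gripper_force: 30.0
```

>>> {"name": "apply_moves", "arguments": {
  "moves": [
    [[0,0,0.0004],6],
    [[0,0,0.0004],6],
    [[0,0,0.0004],6],
    [[0,0,0.0004],6],
    [[0,0,0],0]
  ]
}}

```text
time_s: 16.12
tcp_pos: [0.6272, -0.0068, 0.0334]
ee_rot: [[-0.996, 0.088, 0.001], [0.088, 0.996, -0.0], [-0.001, 0.0, -1.0]]
wrist_force: [0.7, -1.1, 2.5]
gripper_width: 0.727
gripper_force: 30.0
```

```bash
python3 st.py
```

```text
t 16.12 tcp [ 0.6272 -0.0068  0.0334] yaw 174.92 tilt [ 0.001 -0.    -1.   ] w 0.0633 gf 30.0 F [ 0.7 -1.1  2.5] M [-0.26 -0.21 -0.06] j6 -109.2
```

>>> {"name": "apply_moves", "arguments": {
  "moves": [
    [[0,0,0.0004],6],
    [[0,0,0.0004],6],
    [[0,0,0],0]
  ]
}}

```text
time_s: 16.37
tcp_pos: [0.6274, -0.0068, 0.0326]
ee_rot: [[-0.956, 0.292, 0.002], [0.292, 0.956, -0.0], [-0.002, 0.0, -1.0]]
wrist_force: [1.4, -1.6, 2.2]
gripper_width: 0.724
gripper_force: 30.0
```

>>> {"name": "apply_moves", "arguments": {
  "moves": [
    [[0,0,0.0002],4],
    [[0,0,0.0001],4],
    [[0,0,0],0]
  ]
}}

```text
time_s: 16.62
tcp_pos: [0.6273, -0.0069, 0.0324]
ee_rot: [[-0.907, 0.421, 0.001], [0.421, 0.907, -0.0], [-0.001, 0.0, -1.0]]
wrist_force: [0.5, -1.2, 4.2]
gripper_width: 0.727
gripper_force: 30.0
```

```bash
python3 st.py
```

```text
t 16.62 tcp [ 0.6273 -0.0069  0.0324] yaw 155.08 tilt [ 0.001 -0.    -1.   ] w 0.0632 gf 30.0 F [ 0.5 -1.2  4.2] M [-0.35 -0.26 -0.04] j6 -129.1
```

>>> {"name": "apply_moves", "arguments": {
  "moves": [
    [[0,0,0.0002],4],
    [[0,0,0.0001],4],
    [[0,0,0],0]
  ]
}}

```text
time_s: 16.87
tcp_pos: [0.6275, -0.007, 0.0324]
ee_rot: [[-0.839, 0.544, 0.002], [0.544, 0.839, -0.0], [-0.002, 0.001, -1.0]]
wrist_force: [1.3, -1.8, 6.2]
gripper_width: 0.724
gripper_force: 30.0
```

>>> {"name": "apply_moves", "arguments": {
  "moves": [
    [[0,0,0.0002],4],
    [[0,0,0],3],
    [[0,0,0],0]
  ]
}}

```text
time_s: 17.12
tcp_pos: [0.6275, -0.0071, 0.0324]
ee_rot: [[-0.767, 0.641, 0.002], [0.641, 0.767, -0.0], [-0.002, 0.001, -1.0]]
wrist_force: [1.9, -1.8, 6.7]
gripper_width: 0.725
gripper_force: 30.0
```

```bash
python3 st.py
```

```text
t 17.12 tcp [ 0.6275 -0.0071  0.0324] yaw 140.1 tilt [ 0.002 -0.    -1.   ] w 0.0631 gf 30.0 F [ 1.9 -1.8  6.7] M [-0.68 -0.25 -0.03] j6 -144.1
```

>>> {"name": "apply_moves", "arguments": {
  "moves": [
    [[0,0,0],0],
    [[0,0,0],0],
    [[0,0,-0.005],0],
    [[0,0,-0.03],0],
    [[0,0,-0.04],-6.65]
  ],
  "hand": 0.08
}}

```text
time_s: 17.53
tcp_pos: [0.6229, -0.007, 0.1026]
ee_rot: [[-0.835, 0.55, -0.011], [0.55, 0.835, -0.001], [0.009, -0.007, -1.0]]
wrist_force: [1.2, -0.2, -0.1]
gripper_width: 0.909
gripper_force: 0.0
```

>>> {"name": "apply_moves", "arguments": {
  "moves": [
    [[0,0,-0.04],-6.65],
    [[0,0,-0.04],-6.65],
    [[0,0,-0.02],-6.65],
    [[0,0,0],-6.65],
    [[0,0,0],-6.65]
  ]
}}

```text
time_s: 17.95
tcp_pos: [0.6269, -0.0063, 0.2083]
ee_rot: [[-1.0, -0.003, 0.003], [-0.003, 1.0, 0.001], [-0.003, 0.001, -1.0]]
wrist_force: [-0.7, 0.7, -0.9]
gripper_width: 0.919
gripper_force: 0.0
```

>>> {"name": "apply_moves", "arguments": {
  "moves": [
    [[-0.03,0,0],0],
    [[-0.03,0,0],0],
    [[-0.01,0,0],0],
    [[0,0,0],0],
    [[0,0,0],0]
  ]
}}

```text
time_s: 18.37
tcp_pos: [0.696, -0.007, 0.2048]
ee_rot: [[-1.0, 0.004, -0.003], [0.004, 1.0, 0.0], [0.003, 0.0, -1.0]]
wrist_force: [-0.6, 0.0, 0.4]
gripper_width: 0.92
gripper_force: 0.0
```

Run:
```python
from st import *
p=imaging.capture("wrist"); lid(p,.070); q=imaging.capture("scene"); t=imaging.capture("top")
for pp,t_ in((t,"pot1"),(q,"pot1")):
    for d in models.place_of(pp,t_): print(t_,round(d["confidence"],2),onz(pp,px(d["at"]),0).round(3)[:2])
a=proj(q,[.627,-.008,.05])[0].astype(int); c=q["frame"][a[1]-35:a[1]+35,a[0]-45:a[0]+45]
cv2.imwrite("pics/lid1.png",np.hstack([cv2.resize(c,(386,300),interpolation=2),cv2.resize(p["frame"],(400,300))]))
```

```text
t 18.37 tcp [ 0.696  -0.007   0.2048] yaw 179.77 tilt [-0.003  0.    -1.   ] w 0.0801 gf 0.0 F [-0.6  0.   0.4] M [-0.03  0.03 -0.03] j6 -102.9
circ ((0.6264857053756714, -0.006405598483979702), 0.03205050155520439)
lid [ 0.6267 -0.0063] [0.0234 0.0234 0.0234] [155.5 -85.2  35.1]
pot1 0.74 [ 0.772 -0.349]
pot1 0.63 [ 0.524 -0.357]
pot1 0.55 [ 0.45  -0.463]
pot1 0.52 [ 0.536 -0.245]
pot1 0.45 [0.738 0.22 ]
pot1 0.91 [ 0.771 -0.345]
pot1 0.8 [ 0.532 -0.359]
pot1 0.68 [ 0.454 -0.474]
pot1 0.55 [ 0.553 -0.252]
```

View pics/lid1.png

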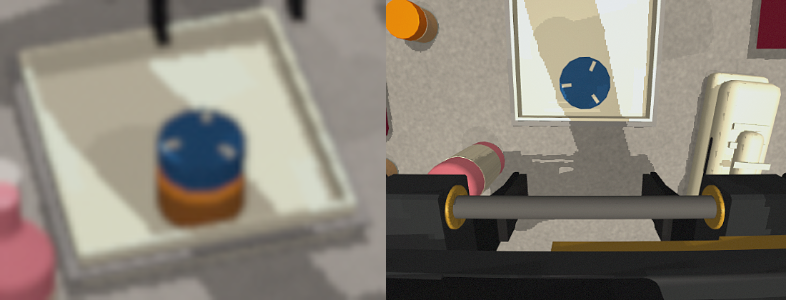

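>>> {"name": "apply_moves", "arguments": {
  "moves": [
    [[0,0,-0.035],0],
    [[0.008,-0.0366,0],0],
    [[0.008,-0.0366,0],0],
    [[0.008,-0.0366,0],0],
    [[0.008,-0.0366,0],0]
  ]
}}

```text
time_s: 19.03
tcp_pos: [0.6629, -0.1543, 0.2423]
ee_rot: [[-1.0, 0.004, 0.001], [0.004, 1.0, 0.0], [-0.001, 0.0, -1.0]]
wrist_force: [1.5, -0.4, -0.1]
gripper_width: 0.918
gripper_force: 0.0
```

>>> {"name": "apply_moves", "arguments": {
  "moves": [
    [[0.008,-0.0366,0],0],
    [[0.008,-0.0366,0],0],
    [[0.008,-0.0366,0],0],
    [[0.008,-0.0366,0],0],
    [[0,0,0],0]
  ]
}}

```text
time_s: 19.45
tcp_pos: [0.6284, -0.3054, 0.2417]
ee_rot: [[-1.0, 0.012, -0.0], [0.012, 1.0, -0.001], [0.0, -0.001, -1.0]]
wrist_force: [0.1, 0.9, -0.7]
gripper_width: 0.922
gripper_force: 0.0
```

>>> {"name": "apply_moves", "arguments": {
  "moves": [
    [[0,0,0],0],
    [[0,0,0],0]
  ]
}}

```text
time_s: 19.62
tcp_pos: [0.6306, -0.2994, 0.2416]
ee_rot: [[-1.0, 0.006, 0.0], [0.006, 1.0, 0.0], [-0.0, 0.0, -1.0]]
wrist_force: [0.9, -0.3, -0.5]
gripper_width: 0.919
gripper_force: 0.0
```

```bash
cat >> h.py <<'E'
def pots(p,ymax=245,ztop=.048,zb=0):
    hsv=cv2.cvtColor(p["frame"],cv2.COLOR_BGR2HSV).astype(int)
    m=((hsv[...,0]>=8)&(hsv[...,0]<=34)&(hsv[...,1]>200)&(hsv[...,2]>90)).astype(np.uint8); m[ymax:]=0
    n,l,st,ce=cv2.connectedComponentsWithStats(m)
    a=np.linspace(0,2*np.pi,40)
    from scipy.optimize import minimize
    for i in range(1,n):
        if st[i,4]<150: continue
        M=(l==i).astype(np.uint8)
        def iou(xy):
            P=np.vstack([proj(p,np.c_[xy[0]+.025*np.cos(a),xy[1]+.025*np.sin(a),np.full(40,z)]) for z in(zb,ztop)])
            H=cv2.convexHull((P*16).astype(np.int32)); g=np.zeros(M.shape,np.uint8); cv2.fillConvexPoly(g,H,1,8,4); g[ymax:]=0
            return -(g&M).sum()/max(1,(g|M).sum())
        x0=onz(p,ce[i],.03)[:2]
        o=minimize(iou,x0,method="Nelder-Mead",options=dict(initial_simplex=[x0,x0+[.008,0],x0+[0,.008]],xatol=1e-4,fatol=1e-4))
        print("pot hue",int(np.median(hsv[...,0][l==i])),"px",ce[i].round(),st[i,4],"xy",o.x.round(4),"iou",round(-o.fun,3))
E
python3 - <<'E'
from st import *
p=imaging.capture("wrist"); cv2.imwrite("pics/w6.png",p["frame"]); pots(p)
E
```

```text
t 19.62 tcp [ 0.6306 -0.2994  0.2416] yaw 179.67 tilt [ 0.  0. -1.] w 0.08 gf 0.0 F [ 0.9 -0.3 -0.5] M [0.05 0.01 0.01] j6 -78.1
pot hue 18 px [117.  13.] 1363 xy [ 0.4882 -0.5067] iou -0.0
pot hue 28 px [219.  84.] 1875 xy [ 0.5919 -0.3515] iou -0.0
pot hue 14 px [329.  96.] 1812 xy [ 0.5516 -0.1775] iou -0.0
pot hue 16 px [513. 169.] 291 xy [ 0.5554 -0.018 ] iou -0.0h.py:53: RuntimeWarning: overflow encountered in scalar negative
  return -(g&M).sum()/max(1,(g|M).sum())
```

```bash
sed -i 's/return -(g&M).sum()\/max(1,(g|M).sum())/return -float((g\&M).sum())\/max(1,int((g|M).sum()))/' h.py
python3 - <<'E'
from h import *
p=imaging.capture("wrist"); pots(p)
E
```

```text
pot hue 18 px [117.  13.] 1333 xy [ 0.4398 -0.4753] iou 0.865
pot hue 28 px [218.  83.] 1875 xy [ 0.5289 -0.3595] iou 0.876
pot hue 14 px [328.  96.] 1814 xy [ 0.5424 -0.2448] iou 0.892
pot hue 16 px [512. 170.] 280 xy [ 0.6257 -0.0291] iou 0.088
```

>>> {"name": "apply_moves", "arguments": {
  "moves": [
    [[0.0294,0.0182,0],0],
    [[0.0294,0.0182,0],0],
    [[0.0294,0.0182,0],0],
    [[0,0,0.04],0],
    [[0,0,0.04],0]
  ]
}}

```text
time_s: 20.13
tcp_pos: [0.5447, -0.2427, 0.1653]
ee_rot: [[-1.0, 0.002, 0.01], [0.002, 1.0, -0.002], [-0.01, -0.002, -1.0]]
wrist_force: [0.7, -0.5, -1.6]
gripper_width: 0.92
gripper_force: 0.0
```

>>> {"name": "apply_moves", "arguments": {
  "moves": [
    [[0,0,0.04],0],
    [[0,0,0.04],0],
    [[0,0,0.02],0],
    [[0,0,0],0],
    [[0,0,0],0]
  ]
}}

```text
time_s: 20.55
tcp_pos: [0.5434, -0.2436, 0.0612]
ee_rot: [[-1.0, 0.003, -0.002], [0.003, 1.0, -0.0], [0.002, -0.0, -1.0]]
wrist_force: [0.8, -0.3, 0.6]
gripper_width: 0.923
gripper_force: 0.0
```

Run:
```python
from st import *
p=imaging.capture("wrist"); pots(p,235)
```

```text
t 20.55 tcp [ 0.5434 -0.2436  0.0612] yaw 179.83 tilt [-0.002 -0.    -1.   ] w 0.0803 gf 0.0 F [ 0.8 -0.3  0.6] M [-0.12 -0.11 -0.01] j6 -81.6
pot hue 29 px [ 90. 204.] 4908 xy [ 0.5352 -0.3734] iou 0.792
pot hue 19 px [275. 215.] 2972 xy [ 0.5484 -0.2452] iou 0.945
```

>>> {"name": "apply_moves", "arguments": {
  "moves": [
    [[-0.001,-0.001,0.02],0],
    [[0,0,0.02],0],
    [[0,0,0.015],0],
    [[0,0,0.006],0],
    [[0,0,0],0]
  ]
}}

```text
time_s: 21.02
tcp_pos: [0.5449, -0.2454, 0.0011]
ee_rot: [[-1.0, 0.005, 0.001], [0.005, 1.0, -0.0], [-0.001, -0.0, -1.0]]
wrist_force: [-0.1, -0.1, 0.3]
gripper_width: 0.92
gripper_force: 0.0
```

>>> {"name": "apply_moves", "arguments": {
  "moves": [
    [[0,0,0],0],
    [[0,0,0],0],
    [[0,0,0],0],
    [[0,0,0],0],
    [[0,0,0],0]
  ],
  "hand": 0.035
}}

```text
time_s: 21.43
tcp_pos: [0.5445, -0.2456, 0.0011]
ee_rot: [[-1.0, 0.005, 0.001], [0.005, 1.0, -0.0], [-0.001, -0.0, -1.0]]
wrist_force: [-0.6, -0.1, 0.3]
gripper_width: 0.629
gripper_force: 0.0
```

>>> {"name": "apply_moves", "arguments": {
  "moves": [
    [[0,0,0],0],
    [[0,0,0],0],
    [[0,0,0],0]
  ]
}}

```text
time_s: 21.68
tcp_pos: [0.5443, -0.2455, 0.0008]
ee_rot: [[-1.0, 0.005, 0.001], [0.005, 1.0, -0.0], [-0.001, -0.0, -1.0]]
wrist_force: [-0.7, 0.8, 2.7]
gripper_width: 0.567
gripper_force: 30.0
```

```bash
python3 st.py
```

```text
t 21.68 tcp [ 0.5443 -0.2455  0.0008] yaw 179.69 tilt [ 0.001 -0.    -1.   ] w 0.0494 gf 30.0 F [-0.7  0.8  2.7] M [ 0.32  0.2  -0.01] j6 -81.6
```

>>> {"name": "apply_moves", "arguments": {
  "moves": [
    [[0,0,-0.01],0],
    [[0,0,-0.03],0],
    [[0,0,-0.04],0],
    [[0.0036,0.0354,0],0],
    [[0.0036,0.0354,0],0]
  ]
}}

```text
time_s: 22.1
tcp_pos: [0.5391, -0.1754, 0.0833]
ee_rot: [[-1.0, 0.009, 0.006], [0.009, 1.0, -0.001], [-0.006, -0.0, -1.0]]
wrist_force: [0.4, 1.4, -2.4]
gripper_width: 0.568
gripper_force: 30.0
```

>>> {"name": "apply_moves", "arguments": {
  "moves": [
    [[0.0036,0.0354,0],0],
    [[0.0036,0.0354,0],0],
    [[0.0036,0.0354,0],0],
    [[0.0036,0.0354,0],0],
    [[0.0036,0.0354,0],0]
  ]
}}

```text
time_s: 22.52
tcp_pos: [0.5196, 0.0039, 0.0807]
ee_rot: [[-1.0, 0.006, -0.0], [0.006, 1.0, 0.0], [0.0, 0.0, -1.0]]
wrist_force: [0.1, -0.1, -2.2]
gripper_width: 0.567
gripper_force: 30.0
```

>>> {"name": "apply_moves", "arguments": {
  "moves": [
    [[0.0036,0.0354,0],0],
    [[0,0,0],0],
    [[0,0,0],0]
  ]
}}

```text
time_s: 22.77
tcp_pos: [0.5166, 0.0396, 0.0807]
ee_rot: [[-1.0, 0.002, 0.0], [0.002, 1.0, 0.0], [-0.0, 0.0, -1.0]]
wrist_force: [-0.6, -0.5, -1.7]
gripper_width: 0.566
gripper_force: 30.0
```

```bash
python3 st.py
```

```text
t 22.77 tcp [0.5166 0.0396 0.0807] yaw 179.9 tilt [ 0.  0. -1.] w 0.0493 gf 30.0 F [-0.6 -0.5 -1.7] M [-0.05 -0.05  0.  ] j6 -112.4
```

>>> {"name": "apply_moves", "arguments": {
  "moves": [
    [[0,0,0.03],0],
    [[0,0,0.025],0],
    [[0,0,0.014],0],
    [[0,0,0.005],0],
    [[0,0,0.001],0]
  ]
}}

```text
time_s: 23.18
tcp_pos: [0.5161, 0.0365, 0.0052]
ee_rot: [[-1.0, 0.007, -0.002], [0.007, 1.0, -0.001], [0.002, -0.001, -1.0]]
wrist_force: [-0.0, -0.2, -1.6]
gripper_width: 0.567
gripper_force: 30.0
```

>>> {"name": "apply_moves", "arguments": {
  "moves": [
    [[0,0,0],0],
    [[0,0,0],0]
  ]
}}

```text
time_s: 23.35
tcp_pos: [0.5174, 0.0373, 0.0059]
ee_rot: [[-1.0, 0.006, 0.001], [0.006, 1.0, 0.0], [-0.001, 0.0, -1.0]]
wrist_force: [0.1, -0.0, -1.4]
gripper_width: 0.568
gripper_force: 30.0
```

>>> {"name": "apply_moves", "arguments": {
  "moves": [
    [[0,0,0],0],
    [[0,0,0],0],
    [[0,0,0],0],
    [[0,0,-0.01],0],
    [[0,0,-0.03],0]
  ],
  "hand": 0.064
}}

```text
time_s: 23.77
tcp_pos: [0.5137, 0.0369, 0.0429]
ee_rot: [[-1.0, 0.006, -0.009], [0.006, 1.0, -0.003], [0.009, -0.003, -1.0]]
wrist_force: [0.9, -0.5, 0.0]
gripper_width: 0.728
gripper_force: 0.0
```

>>> {"name": "apply_moves", "arguments": {
  "moves": [
    [[0,0,-0.04],0],
    [[0,0,-0.04],0],
    [[0,0,-0.04],0],
    [[0,0,-0.03],0],
    [[0,0,0],0]
  ],
  "hand": 0.08
}}

```text
time_s: 24.18
tcp_pos: [0.5211, 0.0386, 0.2041]
ee_rot: [[-1.0, 0.004, 0.016], [0.004, 1.0, 0.003], [-0.016, 0.003, -1.0]]
wrist_force: [-0.0, 0.8, -0.3]
gripper_width: 0.911
gripper_force: 0.0
```

```bash
python3 st.py
```

```text
t 24.18 tcp [0.5211 0.0386 0.2041] yaw 179.77 tilt [ 0.016  0.003 -1.   ] w 0.0793 gf 0.0 F [-0.   0.8 -0.3] M [-0.02 -0.13 -0.03] j6 -112.5
```

>>> {"name": "apply_moves", "arguments": {
  "moves": [
    [[-0.0083,-0.036,0],0],
    [[-0.0083,-0.036,0],0],
    [[-0.0083,-0.036,0],0],
    [[-0.0083,-0.036,0],0],
    [[-0.0083,-0.036,0],0]
  ]
}}

```text
time_s: 24.6
tcp_pos: [0.5573, -0.1439, 0.1962]
ee_rot: [[-1.0, 0.005, 0.001], [0.005, 1.0, 0.0], [-0.001, 0.0, -1.0]]
wrist_force: [0.2, -0.1, 0.1]
gripper_width: 0.922
gripper_force: 0.0
```

>>> {"name": "apply_moves", "arguments": {
  "moves": [
    [[-0.0083,-0.036,0],0],
    [[-0.0083,-0.036,0],0],
    [[-0.0083,-0.036,0],0],
    [[-0.0083,-0.036,0],0],
    [[-0.0083,-0.036,0],0]
  ]
}}

```text
time_s: 25.02
tcp_pos: [0.5978, -0.3244, 0.196]
ee_rot: [[-1.0, 0.005, 0.0], [0.005, 1.0, -0.0], [-0.0, -0.0, -1.0]]
wrist_force: [1.9, -0.6, 1.0]
gripper_width: 0.919
gripper_force: 0.0
```

>>> {"name": "apply_moves", "arguments": {
  "moves": [
    [[-0.0083,-0.036,0],0],
    [[0,0,0],0],
    [[0,0,0],0],
    [[0,0,0],0]
  ]
}}

```text
time_s: 25.35
tcp_pos: [0.6056, -0.3584, 0.1953]
ee_rot: [[-1.0, 0.006, -0.001], [0.006, 1.0, 0.001], [0.001, 0.0, -1.0]]
wrist_force: [0.0, 0.5, -0.4]
gripper_width: 0.919
gripper_force: 0.0
```

Run:
```python
from st import *
p=imaging.capture("wrist"); pots(p,235)
```

```text
t 25.35 tcp [ 0.6056 -0.3584  0.1953] yaw 179.67 tilt [-0.001  0.001 -1.   ] w 0.08 gf 0.0 F [ 0.   0.5 -0.4] M [-0.04 -0.03 -0.  ] j6 -72.8
pot hue 21 px [160.  21.] 2363 xy [ 0.4411 -0.4704] iou 0.863
pot hue 29 px [275. 107.] 2273 xy [ 0.5286 -0.3605] iou 0.934
```

>>> {"name": "apply_moves", "arguments": {
  "moves": [
    [[0.0378,-0.001,0],0],
    [[0.0378,-0.001,0],0],
    [[0,0,0.035],0],
    [[0,0,0.035],0],
    [[0,0,0.035],0]
  ]
}}

```text
time_s: 25.82
tcp_pos: [0.5306, -0.3589, 0.0919]
ee_rot: [[-1.0, 0.004, 0.004], [0.004, 1.0, -0.001], [-0.004, -0.001, -1.0]]
wrist_force: [0.1, -0.3, -1.4]
gripper_width: 0.92
gripper_force: 0.0
```

>>> {"name": "apply_moves", "arguments": {
  "moves": [
    [[0,0,0.035],0],
    [[0,0,0.02],0],
    [[0,0,0.02],0],
    [[0,0,0.01],0],
    [[0,0,0.004],0]
  ]
}}

```text
time_s: 26.23
tcp_pos: [0.5297, -0.3586, 0.0003]
ee_rot: [[-1.0, 0.004, -0.002], [0.004, 1.0, 0.001], [0.002, 0.001, -1.0]]
wrist_force: [-0.2, 0.7, -0.4]
gripper_width: 0.918
gripper_force: 0.0
```

>>> {"name": "apply_moves", "arguments": {
  "moves": [
    [[0,0,0],0],
    [[0,0,0],0],
    [[0,0,0],0],
    [[0,0,0],0],
    [[0,0,0],0]
  ],
  "hand": 0.035
}}

```text
time_s: 26.65
tcp_pos: [0.531, -0.3605, 0.0025]
ee_rot: [[-1.0, 0.005, 0.002], [0.005, 1.0, -0.001], [-0.002, -0.001, -1.0]]
wrist_force: [-0.3, 0.4, -0.3]
gripper_width: 0.625
gripper_force: 0.0
```

>>> {"name": "apply_moves", "arguments": {
  "moves": [
    [[0,0,0],0],
    [[0,0,0],0],
    [[0,0,0],0]
  ]
}}

```text
time_s: 26.9
tcp_pos: [0.5308, -0.3605, 0.0022]
ee_rot: [[-1.0, 0.005, 0.001], [0.005, 1.0, -0.001], [-0.001, -0.001, -1.0]]
wrist_force: [-0.6, 0.7, 4.1]
gripper_width: 0.565
gripper_force: 30.0
```

```bash
python3 st.py
```

```text
t 26.9 tcp [ 0.5308 -0.3605  0.0022] yaw 179.7 tilt [ 0.001 -0.001 -1.   ] w 0.0491 gf 30.0 F [-0.6  0.7  4.1] M [ 0.19  0.16 -0.04] j6 -70.6
```

>>> {"name": "apply_moves", "arguments": {
  "moves": [
    [[0,0,-0.01],0],
    [[0,0,-0.03],0],
    [[0,0,-0.04],0],
    [[0.0019,0.0349,0],0],
    [[0.0019,0.0349,0],0]
  ]
}}

```text
time_s: 27.32
tcp_pos: [0.5286, -0.2915, 0.0842]
ee_rot: [[-1.0, 0.009, 0.006], [0.009, 1.0, -0.002], [-0.006, -0.002, -1.0]]
wrist_force: [-0.0, 1.6, -1.9]
gripper_width: 0.567
gripper_force: 30.0
```

>>> {"name": "apply_moves", "arguments": {
  "moves": [
    [[0.0019,0.0349,0],0],
    [[0.0019,0.0349,0],0],
    [[0.0019,0.0349,0],0],
    [[0.0019,0.0349,0],0],
    [[0.0019,0.0349,0],0]
  ]
}}

```text
time_s: 27.73
tcp_pos: [0.5177, -0.1143, 0.0815]
ee_rot: [[-1.0, 0.006, -0.0], [0.006, 1.0, 0.0], [0.0, 0.0, -1.0]]
wrist_force: [1.5, 0.8, -0.4]
gripper_width: 0.566
gripper_force: 30.0
```

>>> {"name": "apply_moves", "arguments": {
  "moves": [
    [[0.0019,0.0349,0],0],
    [[0.0019,0.0349,0],0],
    [[0,0,0],0],
    [[0,0,0],0]
  ]
}}

```text
time_s: 28.07
tcp_pos: [0.5148, -0.0443, 0.0817]
ee_rot: [[-1.0, 0.002, -0.0], [0.002, 1.0, 0.0], [0.0, 0.0, -1.0]]
wrist_force: [0.5, 0.3, -0.6]
gripper_width: 0.567
gripper_force: 30.0
```

```bash
python3 st.py
```

```text
t 28.07 tcp [ 0.5148 -0.0443  0.0817] yaw 179.89 tilt [-0.  0. -1.] w 0.0493 gf 30.0 F [ 0.5  0.3 -0.6] M [-0.05 -0.03 -0.02] j6 -103.2
```

>>> {"name": "apply_moves", "arguments": {
  "moves": [
    [[0,0,0.03],0],
    [[0,0,0.025],0],
    [[0,0,0.014],0],
    [[0,0,0.0045],0],
    [[0,0,0],0]
  ]
}}

```text
time_s: 28.48
tcp_pos: [0.514, -0.0472, 0.0073]
ee_rot: [[-1.0, 0.007, -0.003], [0.007, 1.0, -0.001], [0.003, -0.001, -1.0]]
wrist_force: [0.3, -0.2, -1.8]
gripper_width: 0.567
gripper_force: 30.0
```

>>> {"name": "apply_moves", "arguments": {
  "moves": [
    [[0,0,0],0],
    [[0,0,0.001],0]
  ]
}}

```text
time_s: 28.65
tcp_pos: [0.5158, -0.0466, 0.0076]
ee_rot: [[-1.0, 0.006, 0.002], [0.006, 1.0, 0.0], [-0.002, 0.0, -1.0]]
wrist_force: [-0.0, -0.9, -0.3]
gripper_width: 0.565
gripper_force: 30.0
```

>>> {"name": "apply_moves", "arguments": {
  "moves": [
    [[0,0,0],0],
    [[0,0,0],0],
    [[0,0,0],0],
    [[0,0,-0.01],0],
    [[0,0,-0.03],0]
  ],
  "hand": 0.064
}}

```text
time_s: 29.07
tcp_pos: [0.5118, -0.0465, 0.0444]
ee_rot: [[-1.0, 0.006, -0.009], [0.006, 1.0, -0.001], [0.009, -0.001, -1.0]]
wrist_force: [0.1, 1.0, -0.2]
gripper_width: 0.727
gripper_force: 0.0
```

>>> {"name": "apply_moves", "arguments": {
  "moves": [
    [[0,0,-0.04],0],
    [[0,0,-0.04],0],
    [[0,0,-0.04],0],
    [[-0.03,0.0,-0.03],0],
    [[-0.03,0.01,0],0]
  ]
}}

```text
time_s: 29.48
tcp_pos: [0.5785, -0.0374, 0.2068]
ee_rot: [[-1.0, 0.005, 0.017], [0.005, 1.0, 0.0], [-0.017, 0.001, -1.0]]
wrist_force: [1.5, 0.2, 0.8]
gripper_width: 0.74
gripper_force: 0.0
```

>>> {"name": "apply_moves", "arguments": {
  "moves": [
    [[-0.03,0.01,-0.025],0],
    [[-0.03,0.01,-0.025],0],
    [[-0.01,0.01,0],0],
    [[0,0,0],0],
    [[0,0,0],0]
  ]
}}

```text
time_s: 29.9
tcp_pos: [0.6443, -0.0063, 0.2462]
ee_rot: [[-1.0, 0.005, -0.001], [0.005, 1.0, 0.0], [0.001, 0.0, -1.0]]
wrist_force: [-0.7, 0.1, -1.0]
gripper_width: 0.735
gripper_force: 0.0
```

Run:
```python
from st import *
p=imaging.capture("wrist"); pots(p,235,.052,.004); lid(p,.070); cv2.imwrite("pics/w7.png",p["frame"])
```

```text
t 29.9 tcp [ 0.6443 -0.0063  0.2462] yaw 179.72 tilt [-0.001  0.    -1.   ] w 0.064 gf 0.0 F [-0.7  0.1 -1. ] M [-0.02  0.02  0.02] j6 -104.1
pot hue 23 px [238.  54.] 1952 xy [ 0.513  -0.0465] iou 0.865
pot hue 20 px [319.  56.] 1931 xy [0.5156 0.0368] iou 0.859
circ ((0.6257702112197876, -0.006456342991441488), 0.032090503722429276)
lid [ 0.6267 -0.0069] [0.023 0.023 0.023] [154.8 -85.1  36.1]
```

View pics/w7.png

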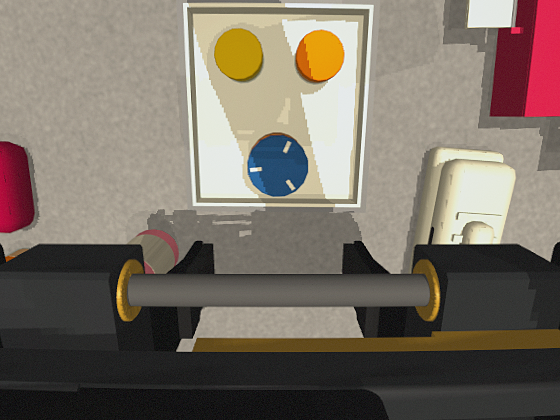

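>>> {"name": "apply_moves", "arguments": {
  "moves": [
    [[0.008,0.0328,-0.0055],0],
    [[0.008,0.0328,-0.0055],0],
    [[0.008,0.0328,-0.0055],0],
    [[0.008,0.0328,-0.0055],0],
    [[0.008,0.0328,-0.0055],0]
  ]
}}

```text
time_s: 30.37
tcp_pos: [0.6037, 0.1576, 0.2742]
ee_rot: [[-1.0, 0.006, -0.001], [0.006, 1.0, -0.001], [0.001, -0.001, -1.0]]
wrist_force: [0.4, -0.4, -0.5]
gripper_width: 0.738
gripper_force: 0.0
```

>>> {"name": "apply_moves", "arguments": {
  "moves": [
    [[0.008,0.0328,-0.0055],0],
    [[0.008,0.0328,-0.0055],0],
    [[0.008,0.0328,-0.0055],0],
    [[0.008,0.0328,-0.0055],0],
    [[0.008,0.0328,-0.0055],0]
  ]
}}

```text
time_s: 30.78
tcp_pos: [0.5648, 0.3218, 0.3018]
ee_rot: [[-1.0, 0.006, -0.001], [0.006, 1.0, -0.001], [0.001, -0.001, -1.0]]
wrist_force: [1.5, -0.9, -0.6]
gripper_width: 0.734
gripper_force: 0.0
```

>>> {"name": "apply_moves", "arguments": {
  "moves": [
    [[0.008,0.0328,-0.0055],0],
    [[0,0,0],0],
    [[0,0,0],0],
    [[0,0,0],0]
  ]
}}

```text
time_s: 31.12
tcp_pos: [0.5579, 0.3534, 0.3067]
ee_rot: [[-1.0, 0.005, -0.001], [0.005, 1.0, -0.001], [0.001, -0.001, -1.0]]
wrist_force: [0.1, -0.2, 0.9]
gripper_width: 0.735
gripper_force: 0.0
```

Run:
```python
from st import *
p=imaging.capture("wrist"); cv2.imwrite("pics/w8.png",p["frame"]); np.save("w8.npy",p,allow_pickle=True)
for t,z in(("cover_handle",.09),("cover",0),("clip1_hinge",.04),("clip2_hinge",.04),("clip3_hinge",.04),("clip4_hinge",.04)):
    for d in models.place_of(p,t): print(t,round(d["confidence"],2),px(d["at"]).round(1),onz(p,px(d["at"]),z).round(4)[:2])
```

```text
t 31.12 tcp [0.5579 0.3534 0.3067] yaw 179.69 tilt [-0.001 -0.001 -1.   ] w 0.064 gf 0.0 F [ 0.1 -0.2  0.9] M [-0.07 -0.04 -0.  ] j6 -136.7
cover_handle 0.65 [281.7  84.4] [0.4548 0.3583]
clip1_hinge 0.56 [281.1 185.8] [0.5784 0.3577]
clip2_hinge 0.89 [376.3  84.2] [0.4509 0.476 ]
clip4_hinge 0.91 [187.7  88.5] [0.4546 0.2422]
```

View pics/w8.png

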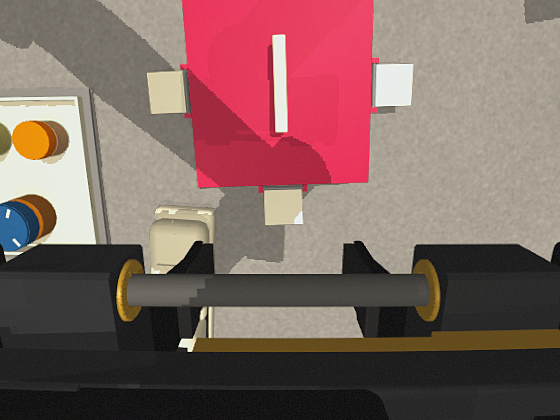

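Run:
```python
from h import *
p=np.load("w8.npy",allow_pickle=True).item()
f=p["frame"].astype(int); m=np.zeros(f.shape[:2],np.uint8); m[25:145,262:300]=(f[...,1]>150)[25:145,262:300]
c=max(cv2.findContours(m,0,2)[0],key=cv2.contourArea); b=cv2.boxPoints(cv2.minAreaRect(c)); print(b.round(1).tolist())
W=np.array([onz(p,q,.096)[:2] for q in b.astype(float)]); print(W.round(4).tolist(),W.mean(0))
e=[W[1]-W[0],W[2]-W[1]]; 
for v in e: print(np.hypot(*v),np.degrees(np.arctan2(v[1],v[0])))
A,B=[onz(p,q,.064)[:2] for q in((199.,188.),(370.,181.))]; v=B-A; print("edge",A,B,np.hypot(*v),np.degrees(np.arctan2(v[1],v[0]))); 
mid=(A+B)/2; n=np.array([-v[1],v[0]])/np.hypot(*v); print("centre via edge",mid+n*.117)
```

```text
[[271.79998779296875, 34.20000076293945], [284.8999938964844, 33.79999923706055], [287.6000061035156, 131.0], [274.3999938964844, 131.3000030517578]]
[[0.4047, 0.348], [0.4044, 0.3618], [0.5049, 0.3646], [0.5052, 0.3499]] [0.45479012 0.35609083]
0.013828696845298541 91.1230769920806
0.10049634731348799 1.6126041856548148
edge [0.57572544 0.25421684] [0.56804954 0.46874571] 0.21466614913172444 92.04918263920824
centre via edge [0.45496231 0.35729766]
```

>>> {"name": "apply_moves", "arguments": {
  "moves": [
    [[0.0343,0.0009,0],0],
    [[0.0343,0.0009,0],0],
    [[0.0343,0.0009,0],0],
    [[0,0,0.035],-2.2],
    [[0,0,0.035],0]
  ],
  "hand": 0.05
}}

```text
time_s: 31.88
tcp_pos: [0.4555, 0.3589, 0.2397]
ee_rot: [[-0.999, -0.036, 0.005], [-0.036, 0.999, 0.007], [-0.006, 0.007, -1.0]]
wrist_force: [-0.3, 0.6, -1.7]
gripper_width: 0.583
gripper_force: 0.0
```

>>> {"name": "apply_moves", "arguments": {
  "moves": [
    [[0,0,0.035],0],
    [[0,0,0.035],0],
    [[0,0,0.03],0],
    [[0,0,0.02],0],
    [[0,0,0],0]
  ]
}}

```text
time_s: 32.3
tcp_pos: [0.4534, 0.3548, 0.1119]
ee_rot: [[-0.999, -0.032, -0.007], [-0.032, 0.999, -0.007], [0.007, -0.007, -1.0]]
wrist_force: [-0.2, -0.5, 0.1]
gripper_width: 0.577
gripper_force: 0.0
```

>>> {"name": "apply_moves", "arguments": {
  "moves": [
    [[0,0,0],0],
    [[0,0,0],0]
  ]
}}

```text
time_s: 32.47
tcp_pos: [0.4568, 0.3586, 0.1186]
ee_rot: [[-0.999, -0.033, 0.002], [-0.033, 0.999, 0.002], [-0.002, 0.002, -1.0]]
wrist_force: [0.4, 0.3, 0.8]
gripper_width: 0.573
gripper_force: 0.0
```

Run:
```python
from st import *
p=imaging.capture("wrist"); cv2.imwrite("pics/w9.png",p["frame"])
for y in(.4549-.02,.4549): print(proj(p,[[y,.3565,.096]]))
f=p["frame"].astype(int)
for row in(200,215,230,240): print(row,np.nonzero(f[row,180:400].min(1)>120)[0][[0,-1]]+180 if (f[row,180:400].min(1)>120).any() else None)
```

```text
t 32.47 tcp [0.4568 0.3586 0.1186] yaw -178.1 tilt [ 0.002  0.002 -1.   ] w 0.0499 gf 0.0 F [0.4 0.3 0.8] M [ 0.03 -0.09 -0.04] j6 -142.3
[[275.39907942 195.99438328]]
[[274.42909968 226.67673352]]
200 [263 285]
215 [263 284]
230 [263 284]
240 [263 284]
```

>>> {"name": "apply_moves", "arguments": {
  "moves": [
    [[0.0015,-0.0018,0.015],0],
    [[0,0,0.015],0],
    [[0,0,0.012],0],
    [[0,0,0.0045],0],
    [[0,0,0],0]
  ]
}}

```text
time_s: 32.93
tcp_pos: [0.4545, 0.3561, 0.0707]
ee_rot: [[-0.999, -0.033, 0.0], [-0.033, 0.999, 0.0], [-0.0, 0.0, -1.0]]
wrist_force: [0.4, -0.6, 0.1]
gripper_width: 0.577
gripper_force: 0.0
```

>>> {"name": "apply_moves", "arguments": {
  "moves": [
    [[0,0,0],0],
    [[0,0,0],0],
    [[0,0,0],0],
    [[0,0,0],0],
    [[0,0,0],0]
  ],
  "hand": 0.0
}}

```text
time_s: 33.35
tcp_pos: [0.4545, 0.3562, 0.0709]
ee_rot: [[-0.999, -0.033, 0.001], [-0.033, 0.999, 0.001], [-0.001, 0.001, -1.0]]
wrist_force: [0.2, -1.2, 0.1]
gripper_width: 0.281
gripper_force: 0.0
```

>>> {"name": "apply_moves", "arguments": {
  "moves": [
    [[0,0,0],0],
    [[0,0,0],0],
    [[0,0,0],0],
    [[0,0,0],0]
  ]
}}

```text
time_s: 33.68
tcp_pos: [0.4543, 0.3559, 0.0703]
ee_rot: [[-0.999, -0.033, -0.0], [-0.033, 0.999, -0.0], [0.0, -0.0, -1.0]]
wrist_force: [0.6, 0.4, -0.2]
gripper_width: 0.028
gripper_force: 0.0
```

```bash
python3 st.py
```

```text
t 33.68 tcp [0.4543 0.3559 0.0703] yaw -178.11 tilt [-0. -0. -1.] w 0.0024 gf 0.0 F [ 0.6  0.4 -0.2] M [ 0.02 -0.02 -0.03] j6 -142.3
```

>>> {"name": "apply_moves", "arguments": {
  "moves": [
    [[0,0,0],0],
    [[0,0,0],0],
    [[0,0,0],0],
    [[0,0,0],0],
    [[0,0,0],0]
  ],
  "hand": 0.045
}}

```text
time_s: 34.1
tcp_pos: [0.4543, 0.3559, 0.0703]
ee_rot: [[-0.999, -0.033, 0.0], [-0.033, 0.999, -0.0], [-0.0, -0.0, -1.0]]
wrist_force: [1.1, -0.9, -0.3]
gripper_width: 0.326
gripper_force: 0.0
```

>>> {"name": "apply_moves", "arguments": {
  "moves": [
    [[0,0,0.006],0],
    [[0,0,0.006],0],
    [[0,0,0.004],0],
    [[0,0,0.003],0],
    [[0,0,0],0]
  ]
}}

```text
time_s: 34.52
tcp_pos: [0.4538, 0.3554, 0.0501]
ee_rot: [[-0.999, -0.033, -0.001], [-0.033, 0.999, -0.002], [0.001, -0.002, -1.0]]
wrist_force: [-0.8, -1.0, 0.0]
gripper_width: 0.515
gripper_force: 0.0
```

>>> {"name": "apply_moves", "arguments": {
  "moves": [
    [[0,0,0.003],0],
    [[0,0,0],0],
    [[0,0,0],0]
  ]
}}

```text
time_s: 34.77
tcp_pos: [0.4543, 0.3559, 0.0482]
ee_rot: [[-0.999, -0.033, -0.0], [-0.033, 0.999, -0.0], [0.0, -0.0, -1.0]]
wrist_force: [0.2, 1.0, -0.8]
gripper_width: 0.514
gripper_force: 0.0
```

Run:
```python
from st import *
p=imaging.capture("wrist"); cv2.imwrite("pics/w10.png",cv2.resize(p["frame"][120:320,150:420],(800,592)))
```

```text
t 34.77 tcp [0.4543 0.3559 0.0482] yaw -178.11 tilt [-0. -0. -1.] w 0.0447 gf 0.0 F [ 0.2  1.  -0.8] M [ 0.03 -0.06  0.  ] j6 -142.3
```

View pics/w10.png

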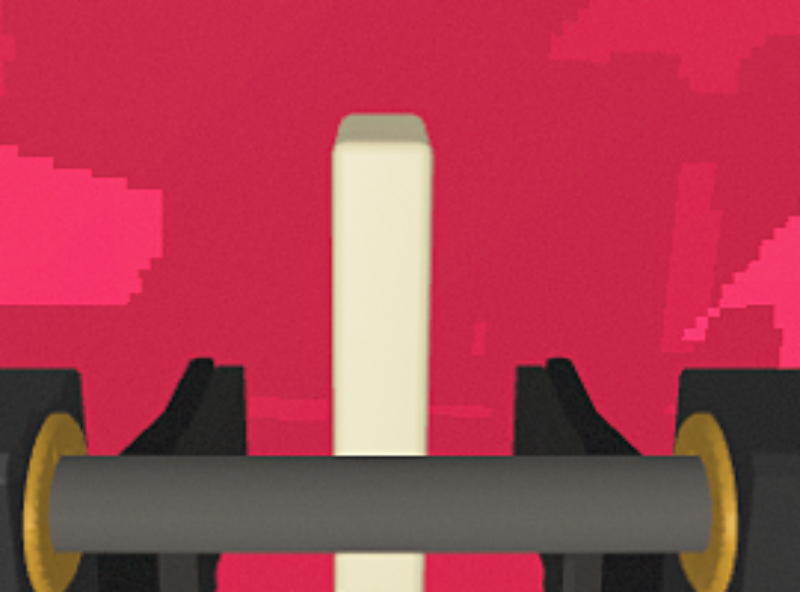

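>>> {"name": "apply_moves", "arguments": {
  "moves": [
    [[0,0,0],0],
    [[0,0,0],0],
    [[0,0,0],0],
    [[0,0,0],0],
    [[0,0,0],0]
  ],
  "hand": 0.0
}}

```text
time_s: 35.23
tcp_pos: [0.4543, 0.356, 0.0484]
ee_rot: [[-0.999, -0.033, 0.0], [-0.033, 0.999, 0.0], [-0.0, 0.0, -1.0]]
wrist_force: [0.5, -0.4, 0.8]
gripper_width: 0.221
gripper_force: 0.0
```

>>> {"name": "apply_moves", "arguments": {
  "moves": [
    [[0,0,0],0],
    [[0,0,0],0],
    [[0,0,0],0]
  ]
}}

```text
time_s: 35.48
tcp_pos: [0.4543, 0.3559, 0.0484]
ee_rot: [[-0.999, -0.033, 0.0], [-0.033, 0.999, 0.0], [-0.0, 0.0, -1.0]]
wrist_force: [0.0, 0.0, 0.4]
gripper_width: 0.159
gripper_force: 30.0
```

```bash
python3 st.py
```

```text
t 35.48 tcp [0.4543 0.3559 0.0484] yaw -178.12 tilt [ 0.  0. -1.] w 0.0138 gf 30.0 F [0.  0.  0.4] M [-0.05  0.01 -0.05] j6 -142.3
```

>>> {"name": "apply_moves", "arguments": {
  "moves": [
    [[0,0,-0.01],0],
    [[0,0,-0.02],0],
    [[0,0,-0.025],0],
    [[0,0,-0.03],0],
    [[0,0,-0.03],0]
  ]
}}

```text
time_s: 35.9
tcp_pos: [0.453, 0.3548, 0.1633]
ee_rot: [[-0.999, -0.033, -0.003], [-0.033, 0.999, -0.003], [0.003, -0.003, -1.0]]
wrist_force: [-0.3, 1.2, -5.5]
gripper_width: 0.16
gripper_force: 30.0
```

>>> {"name": "apply_moves", "arguments": {
  "moves": [
    [[0,0,-0.025],0],
    [[0,0,-0.01],3.2],
    [[0,0,0],0],
    [[0,0,0],0]
  ]
}}

```text
time_s: 36.23
tcp_pos: [0.4534, 0.3554, 0.1977]
ee_rot: [[-1.0, 0.022, -0.002], [0.022, 1.0, -0.0], [0.002, -0.0, -1.0]]
wrist_force: [-1.3, 0.3, -6.4]
gripper_width: 0.161
gripper_force: 30.0
```

```bash
python3 st.py
```

```text
t 36.23 tcp [0.4534 0.3554 0.1977] yaw 178.73 tilt [-0.002 -0.    -1.   ] w 0.014 gf 30.0 F [-1.3  0.3 -6.4] M [0.03 0.12 0.06] j6 -145.4
```

>>> {"name": "apply_moves", "arguments": {
  "moves": [
    [[-0.005,-0.015,0],0],
    [[-0.0104,-0.03,0],0],
    [[-0.0104,-0.03,0],0],
    [[-0.0104,-0.03,0],0],
    [[-0.0104,-0.03,0],0]
  ]
}}

```text
time_s: 36.65
tcp_pos: [0.4965, 0.2173, 0.1959]
ee_rot: [[-1.0, 0.022, -0.005], [0.022, 1.0, -0.003], [0.004, -0.003, -1.0]]
wrist_force: [0.2, -0.1, -4.6]
gripper_width: 0.156
gripper_force: 30.0
```

>>> {"name": "apply_moves", "arguments": {
  "moves": [
    [[-0.0104,-0.03,0],0],
    [[-0.0104,-0.03,0],0],
    [[-0.0104,-0.03,0],0],
    [[-0.0104,-0.03,0],0],
    [[-0.0104,-0.03,0],0]
  ]
}}

```text
time_s: 37.07
tcp_pos: [0.5448, 0.0664, 0.1959]
ee_rot: [[-1.0, 0.022, -0.005], [0.022, 1.0, -0.001], [0.005, -0.001, -1.0]]
wrist_force: [0.6, 1.4, -5.3]
gripper_width: 0.16
gripper_force: 30.0
```

>>> {"name": "apply_moves", "arguments": {
  "moves": [
    [[-0.0104,-0.03,0],0],
    [[-0.0104,-0.03,0],0],
    [[-0.005,-0.013,0],0],
    [[0,0,0],0],
    [[0,0,0],0]
  ]
}}

```text
time_s: 37.48
tcp_pos: [0.569, -0.0061, 0.1959]
ee_rot: [[-1.0, 0.025, -0.005], [0.025, 1.0, -0.0], [0.005, -0.001, -1.0]]
wrist_force: [-0.7, 0.1, -5.3]
gripper_width: 0.154
gripper_force: 30.0
```

>>> {"name": "apply_moves", "arguments": {
  "moves": [
    [[0,0,0],0],
    [[0,0,0],0],
    [[0,0,0],0]
  ]
}}

```text
time_s: 37.73
tcp_pos: [0.57, -0.004, 0.198]
ee_rot: [[-1.0, 0.021, -0.001], [0.021, 1.0, 0.0], [0.001, -0.0, -1.0]]
wrist_force: [0.2, 0.4, -4.8]
gripper_width: 0.158
gripper_force: 30.0
```

Run:
```python
from st import *
T=np.array(s["tcp_pos"]); psi=np.radians(-1.3); u=np.array([np.cos(psi),np.sin(psi)]); c=np.array([.5697,-.0055])
p=imaging.capture("wrist"); q=imaging.capture("scene"); cv2.imwrite("pics/c1.png",np.hstack([cv2.resize(p["frame"],(400,300)),cv2.resize(q["frame"][130:340,170:450],(400,300))]))
# handle top in hand at z = T+.048
f=p["frame"].astype(int); print([ (r_,(np.nonzero((f[r_,200:360].min(1)>110))[0]+200)[[0,-1]].tolist()) for r_ in range(150,245,10) if (f[r_,200:360].min(1)>110).any()])
for d in models.place_of(p,"cover_handle"): print(d["confidence"],px(d["at"]),onz(p,px(d["at"]),T[2]+.042))
```

```text
t 37.73 tcp [ 0.57  -0.004  0.198] yaw 178.78 tilt [-0.001  0.    -1.   ] w 0.0138 gf 30.0 F [ 0.2  0.4 -4.8] M [ 0.02  0.03 -0.02] j6 -107.1
[(160, [267, 290]), (170, [262, 294]), (180, [262, 295]), (190, [262, 294]), (200, [262, 294]), (210, [262, 294]), (220, [262, 294]), (230, [262, 293]), (240, [262, 293])]
0.87 [279.776 272.496] [ 0.5690203  -0.00304391  0.23996674]
```

View pics/c1.png

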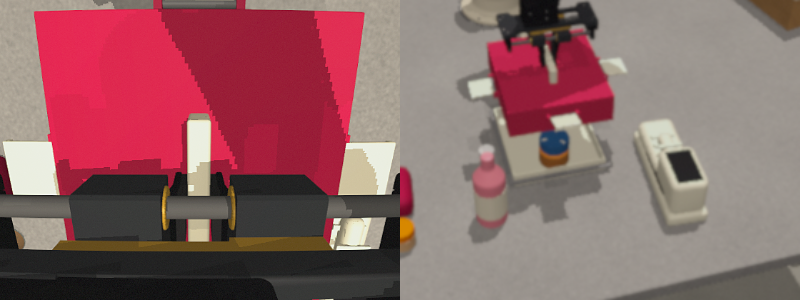

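Run:
```python
from st import *
T=np.array(s["tcp_pos"]); p=imaging.capture("wrist"); f=p["frame"].astype(int)
for r_ in range(148,172): print(r_,f[r_,278].tolist(),end=" ")
print()
for dx in(-.054,-.051,-.048): print(dx,proj(p,[[T[0]+dx,T[1],T[2]+.048],[T[0]+dx,T[1],T[2]+.036]]).round(1).tolist())
# roof far edge (image top), row along col 278 & others
print(proj(p,[[T[0]-.117,T[1]+.05,T[2]+.016],[T[0]-.117,T[1]-.05,T[2]+.016]]).round(1).tolist())
for cc in (190,370): 
    k=[r_ for r_ in range(0,60) if f[r_,cc,2]-f[r_,cc,1]>70]; print(cc,k[:1])
```

```text
t 37.88 tcp [ 0.5703 -0.0041  0.1984] yaw 178.76 tilt [ 0.  0. -1.] w 0.0138 gf 30.0 F [-0.   0.  -5.7] M [0.02 0.02 0.03] j6 -107.1
148 [80, 41, 225] 149 [83, 44, 226] 150 [79, 36, 226] 151 [83, 48, 227] 152 [80, 41, 225] 153 [80, 39, 226] 154 [79, 44, 226] 155 [82, 40, 225] 156 [81, 42, 227] 157 [78, 32, 233] 158 [96, 92, 202] 159 [117, 146, 148] 160 [119, 146, 149] 161 [120, 143, 153] 162 [120, 147, 153] 163 [114, 137, 147] 164 [119, 143, 152] 165 [116, 143, 151] 166 [122, 145, 155] 167 [138, 168, 177] 168 [178, 219, 227] 169 [206, 237, 241] 170 [214, 240, 238] 171 [219, 241, 237] 
-0.054 [[274.8, 158.3], [275.0, 155.0]]
-0.051 [[275.0, 165.8], [275.1, 161.9]]
-0.048 [[275.1, 173.1], [275.3, 168.7]]
[[382.7, 8.1], [161.5, 13.5]]
190 [13]
370 [14]
```

>>> {"name": "apply_moves", "arguments": {
  "moves": [
    [[0.001,-0.0015,0.02],0],
    [[0,0,0.03],0],
    [[0,0,0.03],0],
    [[0,0,0.02],0],
    [[0,0,0],0]
  ]
}}

```text
time_s: 38.35
tcp_pos: [0.5655, -0.0066, 0.0935]
ee_rot: [[-1.0, 0.024, -0.01], [0.024, 1.0, -0.001], [0.01, -0.002, -1.0]]
wrist_force: [-0.8, 0.4, -5.0]
gripper_width: 0.155
gripper_force: 30.0
```

>>> {"name": "apply_moves", "arguments": {
  "moves": [
    [[0,0,0.01],0],
    [[0,0,0.004],0],
    [[0,0,0],0],
    [[0,0,0],0]
  ]
}}

```text
time_s: 38.68
tcp_pos: [0.5703, -0.0061, 0.0854]
ee_rot: [[-1.0, 0.023, 0.002], [0.023, 1.0, 0.0], [-0.002, 0.0, -1.0]]
wrist_force: [0.4, 0.0, -5.2]
gripper_width: 0.151
gripper_force: 30.0
```

```bash
python3 st.py
```

```text
t 38.68 tcp [ 0.5703 -0.0061  0.0854] yaw 178.71 tilt [ 0.002  0.    -1.   ] w 0.0131 gf 30.0 F [ 0.4  0.  -5.2] M [-0.07 -0.   -0.02] j6 -107.0
```

>>> {"name": "apply_moves", "arguments": {
  "moves": [
    [[0.0008,0.0005,0.003],0],
    [[0,0,0.003],0],
    [[0,0,0],0]
  ]
}}

```text
time_s: 38.93
tcp_pos: [0.5683, -0.0057, 0.0782]
ee_rot: [[-1.0, 0.023, -0.0], [0.023, 1.0, 0.0], [0.0, 0.0, -1.0]]
wrist_force: [-0.8, -0.3, -5.3]
gripper_width: 0.159
gripper_force: 30.0
```

>>> {"name": "apply_moves", "arguments": {
  "moves": [
    [[0,0,0.003],0],
    [[0,0,0.003],0],
    [[0,0,0],0]
  ]
}}

```text
time_s: 39.18
tcp_pos: [0.5681, -0.0059, 0.0716]
ee_rot: [[-1.0, 0.023, -0.001], [0.023, 1.0, -0.0], [0.001, -0.0, -1.0]]
wrist_force: [0.5, -0.4, -5.7]
gripper_width: 0.16
gripper_force: 30.0
```

```bash
python3 st.py
```

```text
t 39.18 tcp [ 0.5681 -0.0059  0.0716] yaw 178.68 tilt [-0.001 -0.    -1.   ] w 0.0139 gf 30.0 F [ 0.5 -0.4 -5.7] M [-0.01  0.06  0.01] j6 -107.0
```

>>> {"name": "apply_moves", "arguments": {
  "moves": [
    [[0,0,0.002],0],
    [[0,0,0.002],0],
    [[0,0,0.001],0],
    [[0,0,0.001],0],
    [[0,0,0],0]
  ]
}}

```text
time_s: 39.6
tcp_pos: [0.5687, -0.0058, 0.0664]
ee_rot: [[-1.0, 0.023, 0.0], [0.023, 1.0, -0.0], [-0.0, -0.0, -1.0]]
wrist_force: [-0.1, -0.6, -4.2]
gripper_width: 0.158
gripper_force: 30.0
```

```bash
python3 st.py
```

```text
t 39.6 tcp [ 0.5687 -0.0058  0.0664] yaw 178.7 tilt [ 0. -0. -1.] w 0.0137 gf 30.0 F [-0.1 -0.6 -4.2] M [-0.07  0.12  0.01] j6 -107.0
```

Nearly seated; push a touch further, then release and rise.

>>> {"name": "apply_moves", "arguments": {
  "moves": [
    [[0,0,0.001],0],
    [[0,0,0.0005],0],
    [[0,0,0],0]
  ]
}}

```text
time_s: 39.85
tcp_pos: [0.5687, -0.0058, 0.0663]
ee_rot: [[-1.0, 0.022, 0.001], [0.022, 1.0, -0.0], [-0.001, -0.0, -1.0]]
wrist_force: [-3.2, 0.8, 4.5]
gripper_width: 0.154
gripper_force: 30.0
```

>>> {"name": "apply_moves", "arguments": {
  "moves": [
    [[0,0,0],0],
    [[0,0,0],0],
    [[0,0,0],0],
    [[0,0,0],0],
    [[0,0,0],0]
  ],
  "hand": 0.04
}}

```text
time_s: 40.27
tcp_pos: [0.569, -0.0058, 0.0648]
ee_rot: [[-1.0, 0.023, 0.001], [0.023, 1.0, 0.0], [-0.001, 0.0, -1.0]]
wrist_force: [-0.6, -0.8, 0.2]
gripper_width: 0.42
gripper_force: 0.0
```

>>> {"name": "apply_moves", "arguments": {
  "moves": [
    [[0,0,-0.01],0],
    [[0,0,-0.03],0],
    [[0,0,-0.04],0],
    [[0,0,-0.04],0],
    [[0,0,-0.04],0]
  ]
}}

```text
time_s: 40.68
tcp_pos: [0.5684, -0.006, 0.2274]
ee_rot: [[-1.0, 0.023, 0.0], [0.023, 1.0, -0.0], [-0.0, -0.0, -1.0]]
wrist_force: [0.5, -0.1, -0.0]
gripper_width: 0.453
gripper_force: 0.0
```

>>> {"name": "apply_moves", "arguments": {
  "moves": [
    [[-0.035,0,-0.03],0],
    [[-0.035,0,-0.03],0],
    [[-0.03,0,-0.02],0],
    [[0,0,0],0],
    [[0,0,0],0]
  ]
}}

```text
time_s: 41.1
tcp_pos: [0.663, -0.0078, 0.2994]
ee_rot: [[-1.0, 0.023, 0.001], [0.023, 1.0, 0.001], [-0.001, 0.001, -1.0]]
wrist_force: [-0.2, 0.5, -0.9]
gripper_width: 0.462
gripper_force: 0.0
```

Run:
```python
from st import *
p=imaging.capture("wrist"); q=imaging.capture("scene"); t=imaging.capture("top"); np.save("c2.npy",[p,q,t],allow_pickle=True)
for n,pp in(("w",p),("s",q),("t",t)):
    for i in range(1,5):
        for d in models.place_of(pp,f"clip{i}_hinge")[:1]: print(n,i,round(d["confidence"],2),px(d["at"]).round(1),onz(pp,px(d["at"]),.058).round(4)[:2])
    for d in models.place_of(pp,"cover_handle")[:1]: print(n,"handle",round(d["confidence"],2),onz(pp,px(d["at"]),.108).round(4)[:2])
cv2.imwrite("pics/c2.png",np.hstack([cv2.resize(p["frame"],(400,300)),cv2.resize(q["frame"][150:320,180:407],(400,300))]))
```

```text
t 41.1 tcp [ 0.663  -0.0078  0.2994] yaw 178.65 tilt [ 0.001  0.001 -1.   ] w 0.0402 gf 0.0 F [-0.2  0.5 -0.9] M [ 0.05  0.1  -0.03] j6 -104.6
w 1 0.61 [276.4 197.3] [ 0.6935 -0.01  ]
w 2 0.94 [378.5  94.6] [0.5722 0.1133]
w 4 0.89 [180.1  92.3] [ 0.5641 -0.1199]
w handle 0.59 [ 0.5689 -0.0033]
s 1 0.89 [282.5 241.9] [ 0.6894 -0.0076]
s 2 0.59 [306.3 209.7] [0.5722 0.1033]
s 3 0.86 [263.8 191.2] [ 0.4476 -0.0041]
s 4 0.78 [233.5 221.3] [ 0.5628 -0.1294]
s handle 0.74 [ 5.728e-01 -5.000e-04]
t 1 0.96 [288.6 163.2] [ 0.6958 -0.0053]
t 2 0.72 [258.  198.4] [0.5733 0.0988]
t 3 0.58 [288.2 236.3] [ 0.4444 -0.0032]
t 4 0.93 [324.1 196.2] [ 0.5809 -0.1253]
t handle 0.65 [ 0.5734 -0.0059]
```

View pics/c2.png

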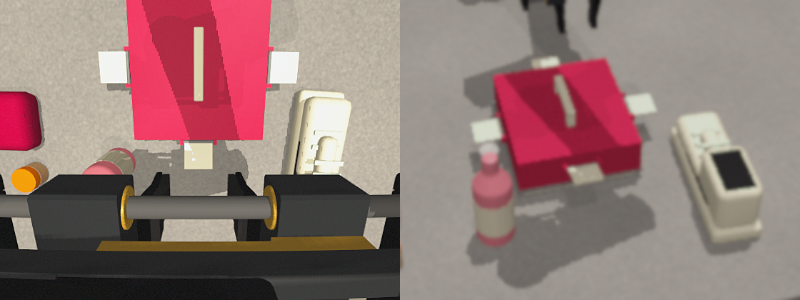

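>>> {"name": "apply_moves", "arguments": {
  "moves": [
    [[-0.0285,0,0],0],
    [[-0.0285,0,0],0],
    [[0,0,0.035],0],
    [[0,0,0.035],0],
    [[0,0,0.035],0]
  ],
  "hand": 0.0
}}

```text
time_s: 42.42
tcp_pos: [0.7195, -0.0091, 0.1927]
ee_rot: [[-1.0, 0.023, 0.001], [0.023, 1.0, 0.001], [-0.001, 0.001, -1.0]]
wrist_force: [0.1, -0.1, -0.5]
gripper_width: 0.168
gripper_force: 0.0
```

>>> {"name": "apply_moves", "arguments": {
  "moves": [
    [[0,0,0.035],0],
    [[0,0,0.035],0],
    [[0,0,0.035],0],
    [[0,0,0.015],0],
    [[0,0,0],0]
  ]
}}

```text
time_s: 42.83
tcp_pos: [0.7154, -0.0096, 0.0681]
ee_rot: [[-1.0, 0.024, -0.011], [0.024, 1.0, -0.001], [0.011, -0.001, -1.0]]
wrist_force: [-0.6, -0.5, -0.4]
gripper_width: 0.002
gripper_force: 0.0
```

>>> {"name": "apply_moves", "arguments": {
  "moves": [
    [[0,0,0],0],
    [[0,0,0],0]
  ]
}}

```text
time_s: 43.0
tcp_pos: [0.7205, -0.0092, 0.0761]
ee_rot: [[-1.0, 0.022, 0.004], [0.022, 1.0, -0.0], [-0.004, -0.0, -1.0]]
wrist_force: [0.2, 0.0, -0.1]
gripper_width: 0.004
gripper_force: 0.0
```

```bash
python3 st.py
```

```text
t 43.0 tcp [ 0.7205 -0.0092  0.0761] yaw 178.72 tilt [ 0.004 -0.    -1.   ] w 0.0004 gf 0.0 F [ 0.2  0.  -0.1] M [-0.03 -0.04  0.05] j6 -103.4
```

>>> {"name": "apply_moves", "arguments": {
  "moves": [
    [[0,0,0.008],0],
    [[0,0,0.008],0],
    [[0,0,0.008],0],
    [[0,0,0.008],0],
    [[0,0,0.008],0]
  ]
}}

```text
time_s: 43.42
tcp_pos: [0.7193, -0.0092, 0.0336]
ee_rot: [[-1.0, 0.023, 0.001], [0.023, 1.0, 0.0], [-0.001, 0.0, -1.0]]
wrist_force: [1.2, -0.1, 0.9]
gripper_width: 0.004
gripper_force: 0.6
```

>>> {"name": "apply_moves", "arguments": {
  "moves": [
    [[0,0,0.008],0],
    [[0,0,0.008],0],
    [[0,0,0],0]
  ]
}}

```text
time_s: 43.67
tcp_pos: [0.718, -0.0092, 0.0159]
ee_rot: [[-1.0, 0.023, -0.002], [0.023, 1.0, -0.0], [0.002, -0.0, -1.0]]
wrist_force: [0.7, -1.4, 0.6]
gripper_width: -0.003
gripper_force: 0.4
```

Run:
```python
from st import *
q=imaging.capture("scene"); a=proj(q,[.70,-.009,.05])[0].astype(int)
cv2.imwrite("pics/k1.png",cv2.resize(q["frame"][a[1]-60:a[1]+50,a[0]-75:a[0]+75],(800,587),interpolation=2))
```

```text
t 43.67 tcp [ 0.718  -0.0092  0.0159] yaw 178.67 tilt [-0.002 -0.    -1.   ] w -0.0002 gf 0.4 F [ 0.7 -1.4  0.6] M [ 0.02 -0.29 -0.03] j6 -103.4
```

View pics/k1.png

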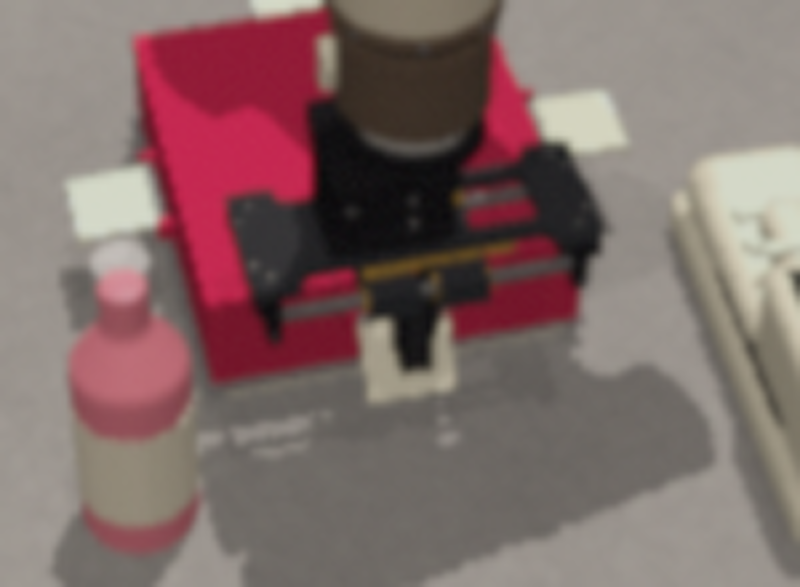

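>>> {"name": "apply_moves", "arguments": {
  "moves": [
    [[0,0,0.007],0],
    [[0,0,0.006],0],
    [[0,0,0.005],0],
    [[0,0,0],0]
  ]
}}

```text
time_s: 44.05
tcp_pos: [0.7179, -0.0092, -0.0017]
ee_rot: [[-1.0, 0.023, -0.002], [0.023, 1.0, -0.0], [0.002, -0.0, -1.0]]
wrist_force: [0.6, -0.7, -1.3]
gripper_width: 0.006
gripper_force: 0.3
```

>>> {"name": "apply_moves", "arguments": {
  "moves": [
    [[0.003,0,0],0],
    [[0.003,0,0],0],
    [[0.002,0,0],0],
    [[0,0,0],0]
  ]
}}

```text
time_s: 44.38
tcp_pos: [0.7105, -0.009, 0.0003]
ee_rot: [[-1.0, 0.023, -0.0], [0.023, 1.0, 0.0], [0.0, 0.0, -1.0]]
wrist_force: [0.2, -0.3, -0.7]
gripper_width: 0.003
gripper_force: 0.3
```

```bash
python3 st.py
```

```text
t 44.38 tcp [ 7.105e-01 -9.000e-03  3.000e-04] yaw 178.69 tilt [-0.  0. -1.] w 0.0003 gf 0.3 F [ 0.2 -0.3 -0.7] M [ 0.04 -0.19 -0.02] j6 -103.6
```

>>> {"name": "apply_moves", "arguments": {
  "moves": [
    [[0.0015,0,0],0],
    [[0.0015,0,0],0],
    [[0,0,0],0]
  ]
}}

```text
time_s: 44.63
tcp_pos: [0.7087, -0.0088, 0.0004]
ee_rot: [[-1.0, 0.023, 0.002], [0.023, 1.0, 0.0], [-0.002, 0.0, -1.0]]
wrist_force: [3.1, -0.3, -1.7]
gripper_width: 0.01
gripper_force: 1.6
```

>>> {"name": "apply_moves", "arguments": {
  "moves": [
    [[0.0015,0,0],0],
    [[0,0,0],0]
  ]
}}

```text
time_s: 44.8
tcp_pos: [0.7077, -0.0087, 0.0005]
ee_rot: [[-1.0, 0.023, 0.003], [0.023, 1.0, 0.0], [-0.003, 0.001, -1.0]]
wrist_force: [5.8, 0.6, -2.4]
gripper_width: -0.001
gripper_force: 2.5
```

>>> {"name": "apply_moves", "arguments": {
  "moves": [
    [[0.001,0,0],0],
    [[0,0,0],0]
  ]
}}

```text
time_s: 44.97
tcp_pos: [0.7077, -0.0086, 0.0005]
ee_rot: [[-1.0, 0.022, 0.005], [0.022, 1.0, 0.001], [-0.005, 0.001, -1.0]]
wrist_force: [6.8, -0.9, -4.2]
gripper_width: 0.006
gripper_force: 3.3
```

>>> {"name": "apply_moves", "arguments": {
  "moves": [
    [[-0.02,0,0],0],
    [[0,0,-0.03],0],
    [[0,0,-0.04],0],
    [[0,0,-0.04],0],
    [[0,0,-0.04],0]
  ]
}}

```text
time_s: 45.38
tcp_pos: [0.7232, -0.0097, 0.1508]
ee_rot: [[-1.0, 0.023, -0.006], [0.023, 1.0, -0.001], [0.006, -0.001, -1.0]]
wrist_force: [0.4, 0.4, 0.0]
gripper_width: 0.006
gripper_force: 0.0
```

>>> {"name": "apply_moves", "arguments": {
  "moves": [
    [[0.0289,0.0241,0],0],
    [[0.0289,0.0241,0],0],
    [[0.0289,0.0241,0],0],
    [[0.0289,0.0241,0],0],
    [[0.0289,0.0241,0],0]
  ]
}}

```text
time_s: 45.8
tcp_pos: [0.5803, 0.1144, 0.1497]
ee_rot: [[-1.0, 0.024, -0.004], [0.024, 1.0, -0.001], [0.004, -0.001, -1.0]]
wrist_force: [0.5, 1.0, 0.8]
gripper_width: 0.003
gripper_force: 0.0
```

>>> {"name": "apply_moves", "arguments": {
  "moves": [
    [[0.0289,0.0241,0],0],
    [[0,0,0],0],
    [[0,0,0],0],
    [[0,0,0],0]
  ]
}}

```text
time_s: 46.13
tcp_pos: [0.5546, 0.1389, 0.1502]
ee_rot: [[-1.0, 0.022, -0.001], [0.022, 1.0, -0.001], [0.001, -0.001, -1.0]]
wrist_force: [0.4, -0.2, 0.7]
gripper_width: 0.004
gripper_force: 0.0
```

```bash
cat > cov.py <<'E'
from st import *
p=imaging.capture("wrist"); q=imaging.capture("scene"); t=imaging.capture("top")
for n,pp in(("w",p),("s",q),("t",t)):
    for i in range(1,5):
        for d in models.place_of(pp,f"clip{i}_hinge")[:1]: print(n,i,round(d["confidence"],2),onz(pp,px(d["at"]),.058).round(4)[:2])
    for d in models.place_of(pp,"cover_handle")[:1]: print(n,"handle",round(d["confidence"],2),onz(pp,px(d["at"]),.108).round(4)[:2])
E
python3 cov.py
```

```text
t 46.13 tcp [0.5546 0.1389 0.1502] yaw 178.72 tilt [-0.001 -0.001 -1.   ] w 0.0003 gf 0.0 F [ 0.4 -0.2  0.7] M [-0.05 -0.02 -0.  ] j6 -121.6
w 2 0.93 [0.5692 0.1094]
w 3 0.87 [ 0.4412 -0.0067]
w 4 0.35 [0.551  0.0112]
w handle 0.67 [ 0.5677 -0.0061]
s 1 0.78 [0.6909 0.003 ]
s 2 0.57 [0.5639 0.1038]
s 3 0.94 [ 0.4394 -0.0085]
s 4 0.8 [ 0.5524 -0.1215]
s handle 0.8 [ 0.561  -0.0066]
t 1 0.65 [ 0.6952 -0.0045]
t 2 0.89 [0.5609 0.1168]
t 3 0.85 [ 0.443  -0.0053]
t 4 0.89 [ 0.5588 -0.1336]
t handle 0.92 [0.5695 0.    ]
```

>>> {"name": "apply_moves", "arguments": {
  "moves": [
    [[0,0,0.03],0],
    [[0,0,0.03],0],
    [[0,0,0.02],0],
    [[0,0,0.01],0],
    [[0,0,0],0]
  ]
}}

```text
time_s: 47.45
tcp_pos: [0.5538, 0.1384, 0.0577]
ee_rot: [[-1.0, 0.023, -0.005], [0.023, 1.0, -0.002], [0.005, -0.003, -1.0]]
wrist_force: [-0.3, 0.6, -0.6]
gripper_width: 0.005
gripper_force: 0.0
```

>>> {"name": "apply_moves", "arguments": {
  "moves": [
    [[0,0,0.008],0],
    [[0,0,0.008],0],
    [[0,0,0.008],0],
    [[0,0,0.008],0],
    [[0,0,0],0]
  ]
}}

```text
time_s: 47.87
tcp_pos: [0.5549, 0.139, 0.0268]
ee_rot: [[-1.0, 0.023, -0.001], [0.023, 1.0, -0.001], [0.001, -0.001, -1.0]]
wrist_force: [0.5, 0.3, -0.2]
gripper_width: 0.005
gripper_force: 0.0
```

>>> {"name": "apply_moves", "arguments": {
  "moves": [
    [[0,0,0.008],0],
    [[0,0,0.008],0],
    [[0,0,0.008],0],
    [[0,0,0.004],0],
    [[0,0,0],0]
  ]
}}

```text
time_s: 48.28
tcp_pos: [0.5544, 0.1388, -0.0015]
ee_rot: [[-1.0, 0.023, -0.002], [0.023, 1.0, -0.001], [0.002, -0.001, -1.0]]
wrist_force: [-0.1, 0.7, -0.1]
gripper_width: 0.001
gripper_force: 0.0
```

>>> {"name": "apply_moves", "arguments": {
  "moves": [
    [[0,-0.004,0],0],
    [[0,-0.004,0],0],
    [[0,-0.002,0],0],
    [[0,0,0],0]
  ]
}}

```text
time_s: 48.62
tcp_pos: [0.5551, 0.1286, 0.0003]
ee_rot: [[-1.0, 0.024, 0.0], [0.024, 1.0, 0.0], [-0.0, 0.0, -1.0]]
wrist_force: [-0.2, 0.1, 0.4]
gripper_width: 0.006
gripper_force: 0.0
```

```bash
python3 st.py
```

```text
t 48.62 tcp [5.551e-01 1.286e-01 3.000e-04] yaw 178.65 tilt [ 0.  0. -1.] w 0.0005 gf 0.0 F [-0.2  0.1  0.4] M [-0.03  0.02  0.  ] j6 -120.7
```

>>> {"name": "apply_moves", "arguments": {
  "moves": [
    [[0,-0.002,0],0],
    [[0,-0.002,0],0],
    [[0,0,0],0]
  ]
}}

```text
time_s: 48.87
tcp_pos: [0.5551, 0.1249, 0.0002]
ee_rot: [[-1.0, 0.023, 0.0], [0.023, 1.0, 0.0], [-0.0, 0.0, -1.0]]
wrist_force: [1.3, -0.4, -0.4]
gripper_width: 0.007
gripper_force: 0.1
```

>>> {"name": "apply_moves", "arguments": {
  "moves": [
    [[0,-0.002,0],0],
    [[0,0,0],0]
  ]
}}

```text
time_s: 49.03
tcp_pos: [0.555, 0.123, 0.0001]
ee_rot: [[-1.0, 0.023, 0.0], [0.023, 1.0, 0.0], [-0.0, 0.0, -1.0]]
wrist_force: [0.2, -0.2, -1.3]
gripper_width: 0.007
gripper_force: 0.2
```

>>> {"name": "apply_moves", "arguments": {
  "moves": [
    [[0,-0.0015,0],0],
    [[0,0,0],0]
  ]
}}

```text
time_s: 49.2
tcp_pos: [0.5551, 0.1218, 0.0001]
ee_rot: [[-1.0, 0.023, 0.0], [0.023, 1.0, 0.0], [-0.0, 0.0, -1.0]]
wrist_force: [-0.8, 1.4, -0.2]
gripper_width: 0.007
gripper_force: 0.8
```

Run:
```python
from st import *
q=imaging.capture("scene"); t=imaging.capture("top")
for n,pp in(("s",q),("t",t)):
    for d in models.cut_out(pp,"clip2")[:2]: print(n,d["confidence"],d["extent"],np.array(d["region"]).sum())
```

```text
t 49.2 tcp [5.551e-01 1.218e-01 1.000e-04] yaw 178.69 tilt [ 0.  0. -1.] w 0.0006 gf 0.8 F [-0.8  1.4 -0.2] M [ 0.5  -0.02  0.05] j6 -120.0
s 0.66 [0.3939, 0.5133, 0.0339, 0.0364] 214
s 0.57 [0.4579, 0.4338, 0.027, 0.0162] 68
t 0.74 [0.5045, 0.5607, 0.0279, 0.0407] 222
t 0.6 [0.5821, 0.4557, 0.0234, 0.0381] 188
```

>>> {"name": "apply_moves", "arguments": {
  "moves": [
    [[0,-0.0015,0],0],
    [[0,0,0],0]
  ]
}}

```text
time_s: 49.57
tcp_pos: [0.555, 0.1203, 0.0001]
ee_rot: [[-1.0, 0.023, 0.0], [0.023, 1.0, 0.0], [-0.0, 0.0, -1.0]]
wrist_force: [1.1, 2.8, 0.1]
gripper_width: 0.006
gripper_force: 1.2
```

>>> {"name": "apply_moves", "arguments": {
  "moves": [
    [[0,-0.001,0],0],
    [[0,0,0],0]
  ]
}}

```text
time_s: 49.73
tcp_pos: [0.5551, 0.1198, 0.0001]
ee_rot: [[-1.0, 0.023, 0.001], [0.023, 1.0, 0.001], [-0.001, 0.001, -1.0]]
wrist_force: [0.2, 3.7, -0.7]
gripper_width: 0.005
gripper_force: 2.2
```

```bash
python3 st.py
```

```text
t 49.73 tcp [5.551e-01 1.198e-01 1.000e-04] yaw 178.69 tilt [ 0.001  0.001 -1.   ] w 0.0005 gf 2.2 F [ 0.2  3.7 -0.7] M [1.28 0.08 0.01] j6 -119.8
```

>>> {"name": "apply_moves", "arguments": {
  "moves": [
    [[0,-0.001,0],0],
    [[0,0,0],0]
  ]
}}

```text
time_s: 49.9
tcp_pos: [0.5552, 0.1197, 0.0001]
ee_rot: [[-1.0, 0.023, 0.001], [0.023, 1.0, 0.002], [-0.001, 0.002, -1.0]]
wrist_force: [-1.2, 7.9, -1.0]
gripper_width: 0.005
gripper_force: 3.9
```

>>> {"name": "apply_moves", "arguments": {
  "moves": [
    [[0,-0.001,0],0],
    [[0,0,0],0]
  ]
}}

```text
time_s: 50.07
tcp_pos: [0.5552, 0.1196, 0.0001]
ee_rot: [[-1.0, 0.023, 0.002], [0.023, 1.0, 0.003], [-0.002, 0.003, -1.0]]
wrist_force: [-1.9, 11.0, -1.3]
gripper_width: 0.004
gripper_force: 5.5
```

```bash
python3 st.py
```

```text
t 50.07 tcp [5.552e-01 1.196e-01 1.000e-04] yaw 178.69 tilt [ 0.002  0.003 -1.   ] w 0.0003 gf 5.5 F [-1.9 11.  -1.3] M [ 3.1   0.6  -0.01] j6 -119.6
```

>>> {"name": "apply_moves", "arguments": {
  "moves": [
    [[0,0.022,0],0],
    [[0,0,-0.03],0],
    [[0,0,-0.04],0],
    [[0,0,-0.04],0],
    [[0,0,-0.04],0]
  ]
}}

```text
time_s: 50.48
tcp_pos: [0.5542, 0.138, 0.1514]
ee_rot: [[-1.0, 0.023, -0.002], [0.023, 1.0, -0.002], [0.002, -0.002, -1.0]]
wrist_force: [1.3, 1.2, 0.2]
gripper_width: 0.003
gripper_force: 0.0
```

>>> {"name": "apply_moves", "arguments": {
  "moves": [
    [[0.0225,-0.0243,0],0],
    [[0.0225,-0.0243,0],0],
    [[0.0225,-0.0243,0],0],
    [[0.0225,-0.0243,0],0],
    [[0.0225,-0.0243,0],0]
  ]
}}

```text
time_s: 50.9
tcp_pos: [0.4379, 0.0184, 0.1498]
ee_rot: [[-1.0, 0.023, -0.002], [0.023, 1.0, -0.001], [0.002, -0.001, -1.0]]
wrist_force: [-0.2, -0.8, 0.6]
gripper_width: 0.009
gripper_force: 0.0
```

>>> {"name": "apply_moves", "arguments": {
  "moves": [
    [[0.0225,-0.0243,0],0],
    [[0,0,0],0],
    [[0,0,0],0],
    [[0,0,0],0]
  ]
}}

```text
time_s: 51.23
tcp_pos: [0.4172, -0.0039, 0.1504]
ee_rot: [[-1.0, 0.023, 0.001], [0.023, 1.0, -0.0], [-0.001, -0.0, -1.0]]
wrist_force: [0.8, -0.1, -0.5]
gripper_width: 0.004
gripper_force: 0.0
```

```bash
python3 st.py
```

```text
t 51.23 tcp [ 0.4172 -0.0039  0.1504] yaw 178.67 tilt [ 0.001 -0.    -1.   ] w 0.0004 gf 0.0 F [ 0.8 -0.1 -0.5] M [ 0.02 -0.12  0.03] j6 -113.4
```

>>> {"name": "apply_moves", "arguments": {
  "moves": [
    [[0,0,0.03],0],
    [[0,0,0.03],0],
    [[0,0,0.02],0],
    [[0,0,0.01],0],
    [[0,0,0],0]
  ]
}}

```text
time_s: 51.65
tcp_pos: [0.4158, -0.0037, 0.0576]
ee_rot: [[-1.0, 0.022, -0.006], [0.022, 1.0, -0.002], [0.006, -0.002, -1.0]]
wrist_force: [0.1, -0.1, 1.1]
gripper_width: 0.006
gripper_force: 0.0
```

>>> {"name": "apply_moves", "arguments": {
  "moves": [
    [[0,0,0.008],0],
    [[0,0,0.008],0],
    [[0,0,0.008],0],
    [[0,0,0.008],0],
    [[0,0,0],0]
  ]
}}

```text
time_s: 52.07
tcp_pos: [0.4167, -0.0036, 0.027]
ee_rot: [[-1.0, 0.023, -0.001], [0.023, 1.0, -0.0], [0.001, -0.0, -1.0]]
wrist_force: [0.7, -0.6, -0.0]
gripper_width: 0.005
gripper_force: 0.0
```

>>> {"name": "apply_moves", "arguments": {
  "moves": [
    [[0,0,0.008],0],
    [[0,0,0.008],0],
    [[0,0,0.008],0],
    [[0,0,0.004],0],
    [[0,0,0],0]
  ]
}}

```text
time_s: 52.48
tcp_pos: [0.4159, -0.0039, -0.0012]
ee_rot: [[-1.0, 0.023, -0.003], [0.023, 1.0, -0.001], [0.003, -0.001, -1.0]]
wrist_force: [-0.6, 0.1, -0.5]
gripper_width: 0.001
gripper_force: 0.2
```

>>> {"name": "apply_moves", "arguments": {
  "moves": [
    [[-0.003,0,0],0],
    [[-0.003,0,0],0],
    [[-0.002,0,0],0],
    [[0,0,0],0]
  ]
}}

```text
time_s: 52.82
tcp_pos: [0.4256, -0.0037, 0.0002]
ee_rot: [[-1.0, 0.023, 0.0], [0.023, 1.0, 0.0], [-0.0, 0.0, -1.0]]
wrist_force: [-0.5, -0.0, -0.9]
gripper_width: 0.004
gripper_force: 0.2
```

>>> {"name": "apply_moves", "arguments": {
  "moves": [
    [[-0.0015,0,0],0],
    [[0,0,0],0]
  ]
}}

```text
time_s: 52.98
tcp_pos: [0.4258, -0.0038, 0.0]
ee_rot: [[-1.0, 0.023, -0.002], [0.023, 1.0, -0.0], [0.002, -0.0, -1.0]]
wrist_force: [-4.3, 2.5, 1.1]
gripper_width: 0.006
gripper_force: 1.8
```

```bash
python3 st.py
```

```text
t 52.98 tcp [ 0.4258 -0.0038  0.    ] yaw 178.67 tilt [-0.002 -0.    -1.   ] w 0.0005 gf 1.8 F [-4.3  2.5  1.1] M [0.47 1.05 0.01] j6 -112.8
```

>>> {"name": "apply_moves", "arguments": {
  "moves": [
    [[-0.0015,0,0],0],
    [[0,0,0],0]
  ]
}}

```text
time_s: 53.15
tcp_pos: [0.426, -0.0041, -0.0001]
ee_rot: [[-1.0, 0.023, -0.004], [0.023, 1.0, -0.001], [0.004, -0.001, -1.0]]
wrist_force: [-7.4, 3.9, 3.7]
gripper_width: 0.001
gripper_force: 3.3
```

>>> {"name": "apply_moves", "arguments": {
  "moves": [
    [[-0.001,0,0],0],
    [[0,0,0],0]
  ]
}}

```text
time_s: 53.32
tcp_pos: [0.426, -0.0043, -0.0003]
ee_rot: [[-1.0, 0.024, -0.006], [0.024, 1.0, -0.001], [0.006, -0.001, -1.0]]
wrist_force: [-8.2, 3.4, 6.3]
gripper_width: 0.004
gripper_force: 4.2
```

```bash
python3 st.py
```

```text
t 53.32 tcp [ 4.26e-01 -4.30e-03 -3.00e-04] yaw 178.64 tilt [-0.006 -0.001 -1.   ] w 0.0004 gf 4.2 F [-8.2  3.4  6.3] M [1.18 2.4  0.04] j6 -112.7
```

>>> {"name": "apply_moves", "arguments": {
  "moves": [
    [[0.02,0,0],0],
    [[0,0,-0.03],0],
    [[0,0,-0.04],0],
    [[0,0,-0.04],0],
    [[0,0,-0.04],0]
  ]
}}

```text
time_s: 53.73
tcp_pos: [0.4097, -0.0033, 0.1526]
ee_rot: [[-1.0, 0.022, 0.003], [0.022, 1.0, 0.0], [-0.003, 0.001, -1.0]]
wrist_force: [1.4, 0.3, -0.0]
gripper_width: 0.002
gripper_force: 0.0
```

>>> {"name": "apply_moves", "arguments": {
  "moves": [
    [[-0.03,0,-0.02],0],
    [[-0.035,0,-0.02],0],
    [[-0.04,0,-0.01],0],
    [[0,0,0],0],
    [[0,0,0],0]
  ]
}}

```text
time_s: 54.15
tcp_pos: [0.5162, -0.0056, 0.2001]
ee_rot: [[-1.0, 0.024, 0.002], [0.024, 1.0, 0.0], [-0.002, 0.001, -1.0]]
wrist_force: [-0.6, -0.3, -0.6]
gripper_width: 0.007
gripper_force: 0.0
```

>>> {"name": "apply_moves", "arguments": {
  "moves": [
    [[0,0,0],0],
    [[0,0,0],0]
  ]
}}

```text
time_s: 54.32
tcp_pos: [0.5129, -0.0059, 0.1995]
ee_rot: [[-1.0, 0.023, -0.001], [0.023, 1.0, -0.0], [0.001, -0.0, -1.0]]
wrist_force: [-0.2, 1.2, 0.6]
gripper_width: 0.007
gripper_force: 0.0
```

```bash
cat > ck.py <<'E'
from st import *
p=imaging.capture("wrist"); f=p["frame"].astype(int); np.save("ck.npy",p,allow_pickle=True)
# sample world grid at given heights: colour class along a line from cover outward on -x side
def cls(X):
    u=proj(p,X)[0]; i,j=int(round(u[1])),int(round(u[0]))
    if not(0<=i<420 and 0<=j<560): return "?"
    b,g,rr=f[i,j]; 
    if rr-g>60: return "P"
    if min(b,g,rr)>0 and abs(rr-g)<25 and (rr>200 and g>185): return "W"
    return "."
import sys
E
python3 - <<'E'
from ck import *
for y in(-.03,-.02,-.004,.01,.03):
    print(y,"".join(cls([x,y,.058]) for x in np.arange(.38,.47,.002)))
print([f[int(proj(p,[x,-.004,.05])[0][1]),int(proj(p,[x,-.004,.05])[0][0])].tolist() for x in np.arange(.40,.46,.004)])
for t,z in(("clip3_hinge",.058),("cover_handle",.108)):
    for d in models.place_of(p,t): print(t,round(d["confidence"],2),px(d["at"]).round(1),onz(p,px(d["at"]),z).round(4)[:2])
for d in models.cut_out(p,"clip3"): 
    e=d["extent"]; print(d["confidence"],np.array(e)*[560,420,560,420],np.array(d["region"]).sum())
E
```

```text
t 54.32 tcp [ 0.5129 -0.0059  0.1995] yaw 178.7 tilt [-0.001 -0.    -1.   ] w 0.0006 gf 0.0 F [-0.2  1.2  0.6] M [0.01 0.01 0.04] j6 -108.8
-0.03 ...................................PPPPPPPPPP
-0.02 ...................................PPPPPPPPPP
-0.004 ...W...............................PPPPPPPPPP
0.01 ...............W...................PPPPPPPPPP
0.03 ..........................WW.......PPPPPPPPPP
[[116, 126, 132], [119, 130, 136], [116, 123, 132], [118, 128, 134], [116, 126, 132], [119, 128, 134], [114, 126, 132], [119, 129, 135], [115, 125, 130], [118, 125, 132], [116, 120, 123], [89, 94, 98], [125, 137, 137], [72, 41, 190], [71, 45, 190]]
clip3_hinge 0.59 [273.5 112.3] [ 0.4399 -0.008 ]
cover_handle 0.46 [392.1 241.2] [0.5486 0.0911]
0.72 [244.608 108.318  60.088  13.608] 548
0.57 [387.8   221.382   3.584  23.898] 80
0.57 [110.88  214.284  51.016  54.096] 1809
0.35 [423.024 259.98  102.312 160.02 ] 4902
```

Run:
```python
from h import *
p=np.load("ck.npy",allow_pickle=True).item()
print(p["eye"])
for r_ in(108,112,122):
    print(r_,[onz(p,(274.,float(r_)),z)[0].round(4) for z in(.01,.03,.058,.082)])
f=p["frame"]; print([(r_,f[r_,262].tolist()) for r_ in range(98,130,2)])
for th in(1.2,1.3,1.4,1.5): print(th,proj(p,[[.442-.048*np.cos(th)-.002,-.008,.058-.048*np.sin(th)]]).round(1).tolist())
```

```text
[ 0.441824   -0.00431112  0.3894517 ]
108 [np.float64(0.4353), np.float64(0.4356), np.float64(0.4361), np.float64(0.4365)]
112 [np.float64(0.4393), np.float64(0.4394), np.float64(0.4396), np.float64(0.4398)]
122 [np.float64(0.4495), np.float64(0.4491), np.float64(0.4485), np.float64(0.448)]
[(98, [119, 129, 135]), (100, [118, 129, 135]), (102, [116, 128, 133]), (104, [119, 129, 135]), (106, [116, 126, 132]), (108, [116, 133, 140]), (110, [104, 119, 126]), (112, [110, 115, 118]), (114, [110, 119, 123]), (116, [87, 92, 97]), (118, [121, 130, 136]), (120, [124, 135, 141]), (122, [97, 103, 126]), (124, [55, 27, 158]), (126, [75, 47, 193]), (128, [75, 48, 192])]
1.2 [[273.5, 95.2]]
1.3 [[273.7, 99.9]]
1.4 [[273.8, 104.6]]
1.5 [[273.9, 109.3]]
```

>>> {"name": "apply_moves", "arguments": {
  "moves": [
    [[-0.011,-0.0288,0],0],
    [[-0.011,-0.0288,0],0],
    [[-0.011,-0.0288,0],0],
    [[-0.011,-0.0288,0],0],
    [[-0.011,-0.0288,0],0]
  ]
}}

```text
time_s: 54.93
tcp_pos: [0.5658, -0.1521, 0.2003]
ee_rot: [[-1.0, 0.022, 0.0], [0.022, 1.0, -0.0], [-0.0, -0.0, -1.0]]
wrist_force: [-0.6, 0.2, -0.8]
gripper_width: 0.003
gripper_force: 0.0
```

>>> {"name": "apply_moves", "arguments": {
  "moves": [
    [[0,0,0],0],
    [[0,0,0.04],0],
    [[0,0,0.04],0],
    [[0,0,0.035],0],
    [[0,0,0.012],0]
  ]
}}

```text
time_s: 55.35
tcp_pos: [0.5613, -0.1501, 0.0677]
ee_rot: [[-1.0, 0.024, -0.009], [0.024, 1.0, 0.002], [0.01, 0.001, -1.0]]
wrist_force: [-0.7, 0.8, -1.4]
gripper_width: 0.004
gripper_force: 0.0
```

>>> {"name": "apply_moves", "arguments": {
  "moves": [
    [[0,0,0],0],
    [[0,0,0],0],
    [[0,0,0],0]
  ]
}}

```text
time_s: 55.6
tcp_pos: [0.567, -0.1508, 0.0748]
ee_rot: [[-1.0, 0.022, 0.003], [0.022, 1.0, -0.001], [-0.003, -0.0, -1.0]]
wrist_force: [-0.5, 0.6, 0.1]
gripper_width: 0.008
gripper_force: 0.0
```

```bash
python3 st.py
```

```text
t 55.6 tcp [ 0.567  -0.1508  0.0748] yaw 178.74 tilt [ 0.003 -0.001 -1.   ] w 0.0007 gf 0.0 F [-0.5  0.6  0.1] M [-0.   -0.04  0.05] j6 -92.2
```

>>> {"name": "apply_moves", "arguments": {
  "moves": [
    [[0,0,0.008],0],
    [[0,0,0.008],0],
    [[0,0,0.008],0],
    [[0,0,0.008],0],
    [[0,0,0.008],0]
  ]
}}

```text
time_s: 56.02
tcp_pos: [0.5655, -0.1509, 0.0322]
ee_rot: [[-1.0, 0.023, -0.0], [0.023, 1.0, 0.0], [0.0, 0.0, -1.0]]
wrist_force: [-0.3, -0.2, 1.8]
gripper_width: 0.008
gripper_force: 1.2
```

>>> {"name": "apply_moves", "arguments": {
  "moves": [
    [[0,0,0.008],0],
    [[0,0,0.008],0],
    [[0,0,0.008],0],
    [[0,0,0.008],0],
    [[0,0,0.003],0]
  ]
}}

```text
time_s: 56.43
tcp_pos: [0.5648, -0.151, -0.0036]
ee_rot: [[-1.0, 0.023, -0.002], [0.023, 1.0, 0.0], [0.002, 0.0, -1.0]]
wrist_force: [0.1, -1.1, 0.4]
gripper_width: 0.003
gripper_force: 0.4
```

>>> {"name": "apply_moves", "arguments": {
  "moves": [
    [[0,0,0],0],
    [[0,0.004,0],0],
    [[0,0.004,0],0],
    [[0,0.003,0],0],
    [[0,0,0],0]
  ]
}}

```text
time_s: 56.85
tcp_pos: [0.5661, -0.1393, -0.0017]
ee_rot: [[-1.0, 0.022, 0.0], [0.022, 1.0, 0.0], [-0.0, 0.0, -1.0]]
wrist_force: [-0.6, -0.1, -0.8]
gripper_width: 0.008
gripper_force: 0.0
```

>>> {"name": "apply_moves", "arguments": {
  "moves": [
    [[0,0.002,0],0],
    [[0,0.002,0],0],
    [[0,0,0],0]
  ]
}}

```text
time_s: 57.1
tcp_pos: [0.5662, -0.1358, -0.0017]
ee_rot: [[-1.0, 0.023, 0.0], [0.023, 1.0, -0.0], [-0.0, -0.0, -1.0]]
wrist_force: [-0.0, -1.7, 0.0]
gripper_width: 0.002
gripper_force: 0.7
```

```bash
python3 st.py
```

```text
t 57.1 tcp [ 0.5662 -0.1358 -0.0017] yaw 178.71 tilt [ 0. -0. -1.] w 0.0002 gf 0.7 F [-0.  -1.7  0. ] M [-0.41  0.04  0.02] j6 -93.7
```

>>> {"name": "apply_moves", "arguments": {
  "moves": [
    [[0,0.0015,0],0],
    [[0,0,0],0]
  ]
}}

```text
time_s: 57.27
tcp_pos: [0.5662, -0.1345, -0.0017]
ee_rot: [[-1.0, 0.023, 0.0], [0.023, 1.0, -0.0], [-0.0, -0.0, -1.0]]
wrist_force: [-0.5, -2.6, -0.2]
gripper_width: 0.008
gripper_force: 1.3
```

>>> {"name": "apply_moves", "arguments": {
  "moves": [
    [[0,0.0015,0],0],
    [[0,0,0],0]
  ]
}}

```text
time_s: 57.43
tcp_pos: [0.5662, -0.1335, -0.0017]
ee_rot: [[-1.0, 0.023, 0.0], [0.023, 1.0, -0.001], [-0.0, -0.001, -1.0]]
wrist_force: [-0.2, -4.5, 1.2]
gripper_width: 0.002
gripper_force: 2.5
```

>>> {"name": "apply_moves", "arguments": {
  "moves": [
    [[0,0.001,0],0],
    [[0,0,0],0]
  ]
}}

```text
time_s: 57.6
tcp_pos: [0.5662, -0.1334, -0.0017]
ee_rot: [[-1.0, 0.023, 0.0], [0.023, 1.0, -0.002], [-0.0, -0.002, -1.0]]
wrist_force: [0.1, -8.8, 0.2]
gripper_width: 0.003
gripper_force: 4.4
```

```bash
python3 st.py
```

```text
t 57.6 tcp [ 0.5662 -0.1334 -0.0017] yaw 178.7 tilt [ 0.    -0.002 -1.   ] w 0.0003 gf 4.4 F [ 0.1 -8.8  0.2] M [-2.43 -0.04 -0.01] j6 -94.2
```

>>> {"name": "apply_moves", "arguments": {
  "moves": [
    [[0,-0.022,0],0],
    [[0,0,-0.04],0],
    [[0,0,-0.04],0],
    [[0,0,-0.04],0],
    [[0,0,-0.04],0]
  ]
}}

```text
time_s: 58.02
tcp_pos: [0.5653, -0.1534, 0.1595]
ee_rot: [[-1.0, 0.023, -0.0], [0.023, 1.0, 0.001], [0.0, 0.001, -1.0]]
wrist_force: [0.9, -0.3, 0.6]
gripper_width: 0.01
gripper_force: 0.0
```

>>> {"name": "apply_moves", "arguments": {
  "moves": [
    [[0,0.03,-0.035],0],
    [[-0.02,0.035,-0.035],0],
    [[-0.03,0.035,-0.035],0],
    [[-0.03,0.035,-0.035],0],
    [[-0.005,0.013,0],0]
  ]
}}

```text
time_s: 58.43
tcp_pos: [0.6369, -0.0346, 0.2731]
ee_rot: [[-1.0, 0.02, 0.012], [0.02, 1.0, 0.001], [-0.012, 0.001, -1.0]]
wrist_force: [1.4, 0.1, 1.2]
gripper_width: 0.007
gripper_force: 0.0
```

>>> {"name": "apply_moves", "arguments": {
  "moves": [
    [[0,0,0],0],
    [[0,0,0],0],
    [[0,0,0],0]
  ]
}}

```text
time_s: 58.68
tcp_pos: [0.6311, -0.0377, 0.266]
ee_rot: [[-1.0, 0.023, -0.003], [0.023, 1.0, 0.0], [0.003, 0.0, -1.0]]
wrist_force: [-1.1, -0.6, -0.5]
gripper_width: 0.007
gripper_force: 0.0
```

Run:
```python
from st import *
p=imaging.capture("wrist"); np.save("fin.npy",p,allow_pickle=True)
psi=np.radians(-1.3); R=np.array([[np.cos(psi),-np.sin(psi)],[np.sin(psi),np.cos(psi)]]); c=np.array([.568,-.0057])
def W(x,y,z): return np.r_[c+R@[x,y],z]
for i,(ax,h) in {1:((1,0),.126),2:((0,1),.116),4:((0,-1),.116)}.items():
    for d in models.cut_out(p,f"clip{i}"):
        e=np.array(d["extent"])*[560,420,560,420]; print(i,round(d["confidence"],2),"L,T,R,B",[e[0].round(1),e[1].round(1),(e[0]+e[2]).round(1),(e[1]+e[3]).round(1)])
    for th in(1.2,1.4,1.5):
        o=h+.048*np.cos(th)+.002; print("  th",th,proj(p,[W(ax[0]*o,ax[1]*o,.058-.048*np.sin(th))]).round(1).tolist())
# roof corners
print("roof",[proj(p,[W(x,y,.082)]).round(1)[0].tolist() for x,y in((.117,-.107),(.117,.107))])
f=p["frame"].astype(int); m=((f[...,2]-f[...,1]>60)&(f[...,2]-f[...,0]>50)); 
for r_ in(60,100,140,180): print(r_,np.nonzero(m[r_,150:420])[0][[0,-1]]+150)
for cc in (220,270,330): print(cc,np.nonzero(m[:235,cc])[0][-1])
```

```text
t 58.68 tcp [ 0.6311 -0.0377  0.266 ] yaw 178.69 tilt [-0.003  0.    -1.   ] w 0.0006 gf 0.0 F [-1.1 -0.6 -0.5] M [-0.07 -0.01  0.02] j6 -102.5
1 0.7 L,T,R,B [np.float64(410.0), np.float64(95.2), np.float64(414.8), np.float64(147.1)]
1 0.69 L,T,R,B [np.float64(198.0), np.float64(96.4), np.float64(209.6), np.float64(148.2)]
1 0.63 L,T,R,B [np.float64(286.8), np.float64(229.9), np.float64(327.0), np.float64(233.0)]
  th 1.2 [[300.6, 233.5]]
  th 1.4 [[300.6, 226.3]]
  th 1.5 [[300.7, 222.7]]
2 0.7 L,T,R,B [np.float64(410.0), np.float64(95.2), np.float64(414.8), np.float64(147.1)]
2 0.69 L,T,R,B [np.float64(198.0), np.float64(96.4), np.float64(209.6), np.float64(148.2)]
2 0.63 L,T,R,B [np.float64(286.8), np.float64(229.9), np.float64(327.0), np.float64(233.0)]
  th 1.2 [[412.1, 121.4]]
  th 1.4 [[403.9, 121.3]]
  th 1.5 [[400.0, 121.3]]
4 0.7 L,T,R,B [np.float64(410.0), np.float64(95.2), np.float64(414.8), np.float64(147.1)]
4 0.69 L,T,R,B [np.float64(198.0), np.float64(96.4), np.float64(209.6), np.float64(148.2)]
4 0.63 L,T,R,B [np.float64(286.8), np.float64(229.9), np.float64(327.0), np.float64(233.0)]
  th 1.2 [[192.2, 121.3]]
  th 1.4 [[200.1, 121.2]]
  th 1.5 [[204.1, 121.1]]
roof [[209.5, 229.5], [399.9, 229.2]]
60 [203 416]
100 [205 413]
140 [207 410]
180 [210 407]
220 229
270 228
330 234
```

Run:
```python
from h import *
p=np.load("fin.npy",allow_pickle=True).item(); f=p["frame"].astype(int)
psi=np.radians(-1.3); R=np.array([[np.cos(psi),-np.sin(psi)],[np.sin(psi),np.cos(psi)]])
m=((f[...,2]-f[...,1]>60)&(f[...,2]-f[...,0]>50))
# roof centre estimate from roof edges: handle too
for cy in(-.0057,-.0025):
  c=np.array([.568,cy]); W=lambda x,y,z:np.r_[c+R@[x,y],z]
  print(cy,"roof@rows",[proj(p,[W(x,s*.107,.082)])[0].round(1).tolist() for x in(.05,-.02) for s in(-1,1)],"handle",proj(p,[W(0,-.007,.114),W(0,.007,.114)]).round(1).tolist())
  for s in(1,-1):
    print("side",s,"hinge",proj(p,[W(0,s*.118,.058),W(0,s*.120,.058)]).round(1)[:,0],[ (th,proj(p,[W(0,s*(.116+.048*np.cos(th)+.002),.058-.048*np.sin(th))])[0,0].round(1)) for th in(1.2,1.3,1.4,1.5)])
for r_ in(170,175,125,120):
    k=np.nonzero(m[r_,150:430])[0]+150; print(r_,k[0],k[-1])
for r_ in(105,121,135): print(r_,[f[r_,c].tolist() for c in range(190,216,3)],[f[r_,c].tolist() for c in range(400,424,3)])
h=f[120,260:350]; print(np.nonzero(h.min(1)>120)[0][[0,-1]]+260 if (h.min(1)>120).any() else h[::6].tolist())
```

```text
-0.0057 roof@rows [[206.3, 170.1], [405.3, 170.1], [202.9, 102.3], [411.2, 102.6]] handle [[302.4, 122.7], [317.2, 122.7]]
side 1 hinge [411.5 413.2] [(1.2, np.float64(412.1)), (1.3, np.float64(408.0)), (1.4, np.float64(403.9)), (1.5, np.float64(400.0))]
side -1 hinge [198.4 196.6] [(1.2, np.float64(192.2)), (1.3, np.float64(196.2)), (1.4, np.float64(200.1)), (1.5, np.float64(204.1))]
-0.0025 roof@rows [[209.3, 170.0], [408.3, 170.0], [206.0, 102.2], [414.2, 102.5]] handle [[305.8, 122.6], [320.5, 122.6]]
side 1 hinge [414.3 416.1] [(1.2, np.float64(414.6)), (1.3, np.float64(410.5)), (1.4, np.float64(406.5)), (1.5, np.float64(402.5))]
side -1 hinge [201.2 199.4] [(1.2, np.float64(194.8)), (1.3, np.float64(198.7)), (1.4, np.float64(202.7)), (1.5, np.float64(206.6))]
170 209 408
175 210 407
125 207 411
120 206 411
105 [[167, 184, 192], [161, 176, 183], [162, 176, 185], [128, 132, 136], [147, 156, 162], [118, 144, 188], [102, 61, 244], [107, 63, 243], [104, 64, 243]] [[113, 67, 246], [113, 67, 246], [110, 66, 246], [111, 64, 246], [114, 63, 255], [154, 166, 170], [175, 192, 204], [174, 190, 200]]
121 [[165, 180, 191], [164, 176, 186], [159, 174, 183], [152, 166, 171], [178, 192, 198], [90, 108, 94], [103, 62, 245], [103, 62, 243], [102, 63, 243]] [[110, 64, 246], [110, 65, 246], [111, 64, 246], [113, 68, 246], [179, 197, 207], [160, 174, 181], [167, 183, 191], [177, 192, 202]]
135 [[162, 177, 186], [160, 175, 182], [165, 179, 188], [170, 183, 195], [163, 174, 179], [114, 124, 122], [107, 59, 253], [103, 63, 243], [104, 60, 243]] [[113, 68, 246], [109, 62, 245], [106, 61, 245], [103, 54, 248], [174, 187, 184], [178, 194, 204], [186, 202, 210], [174, 188, 199]]
[305 319]
```

>>> {"name": "apply_moves", "arguments": {
  "moves": [
    [[-0.01,-0.03,0.02],0],
    [[-0.01,-0.03,0.02],0],
    [[0,-0.027,0.02],0],
    [[0,0,0],0],
    [[0,0,0],0]
  ]
}}

```text
time_s: 59.3
tcp_pos: [0.6488, -0.127, 0.2054]
ee_rot: [[-1.0, 0.026, -0.004], [0.026, 1.0, -0.0], [0.004, -0.0, -1.0]]
wrist_force: [-1.4, 0.4, 0.3]
gripper_width: 0.008
gripper_force: 0.0
```

>>> {"name": "apply_moves", "arguments": {
  "moves": [
    [[0,0,0],0],
    [[0,0,0],0]
  ]
}}

```text
time_s: 59.47
tcp_pos: [0.6507, -0.1246, 0.2088]
ee_rot: [[-1.0, 0.022, 0.002], [0.022, 1.0, -0.0], [-0.002, -0.0, -1.0]]
wrist_force: [-0.3, -1.3, 0.7]
gripper_width: 0.008
gripper_force: 0.0
```

```bash
cat > ck4.py <<'E'
from st import *
p=imaging.capture("wrist"); f=p["frame"].astype(int)
psi=np.radians(-1.3); R=np.array([[np.cos(psi),-np.sin(psi)],[np.sin(psi),np.cos(psi)]]); c=np.array([.568,-.0027]); W=lambda x,y,z:np.r_[c+R@[x,y],z]
import sys
def show(ax,h,w):
    for d in models.cut_out(p,"clip1"):
        e=np.array(d["extent"])*[560,420,560,420]; print(round(d["confidence"],2),"L,T,R,B",[v.round(1) for v in(e[0],e[1],e[0]+e[2],e[1]+e[3])])
    print("wall",proj(p,[W(ax[0]*w,ax[1]*w,.082)]).round(1).tolist(),"hinge",proj(p,[W(ax[0]*(h+.003),ax[1]*(h+.003),.058)]).round(1).tolist())
    for th in(1.2,1.3,1.4,1.5):
        o=h+.048*np.cos(th)+.002; print(th,proj(p,[W(ax[0]*o,ax[1]*o,.058-.048*np.sin(th))]).round(1).tolist())
E
python3 - <<'E'
from ck4 import *
show((0,-1),.116,.107)
u=proj(p,[W(0,-.12,.05)])[0].astype(int); print(u,[(c_,f[u[1]+8,c_].tolist()) for c_ in range(u[0]-24,u[0]+24,2)])
E
```

```text
t 59.47 tcp [ 0.6507 -0.1246  0.2088] yaw 178.73 tilt [ 0.002 -0.    -1.   ] w 0.0007 gf 0.0 F [-0.3 -1.3  0.7] M [-0.03 -0.01 -0.04] j6 -94.4
0.97 L,T,R,B [np.float64(274.9), np.float64(64.6), np.float64(286.0), np.float64(128.6)]
0.67 L,T,R,B [np.float64(372.1), np.float64(225.4), np.float64(418.3), np.float64(232.1)]
wall [[292.7, 96.8]] hinge [[278.7, 98.0]]
1.2 [[263.0, 99.8]]
1.3 [[267.4, 99.8]]
1.4 [[271.8, 99.9]]
1.5 [[276.3, 99.9]]
[277  98] [(253, [173, 189, 198]), (255, [144, 158, 166]), (257, [138, 149, 158]), (259, [118, 128, 133]), (261, [120, 129, 134]), (263, [117, 127, 132]), (265, [119, 128, 135]), (267, [120, 131, 137]), (269, [116, 128, 133]), (271, [116, 126, 132]), (273, [118, 128, 134]), (275, [122, 140, 145]), (277, [125, 154, 163]), (279, [97, 101, 103]), (281, [122, 131, 135]), (283, [98, 102, 107]), (285, [117, 124, 130]), (287, [124, 131, 134]), (289, [117, 122, 135]), (291, [32, 18, 99]), (293, [75, 45, 197]), (295, [77, 44, 194]), (297, [77, 48, 195]), (299, [75, 47, 195])]
```

>>> {"name": "apply_moves", "arguments": {
  "moves": [
    [[0,0.04,0],0],
    [[0,0.04,0],0],
    [[-0.02,0.035,0],0],
    [[-0.035,0,0],0],
    [[-0.035,0,0],0]
  ]
}}

```text
time_s: 59.98
tcp_pos: [0.7436, -0.0081, 0.2101]
ee_rot: [[-1.0, 0.017, 0.003], [0.017, 1.0, 0.001], [-0.003, 0.001, -1.0]]
wrist_force: [0.7, 1.1, -0.3]
gripper_width: 0.006
gripper_force: 0.0
```

>>> {"name": "apply_moves", "arguments": {
  "moves": [
    [[-0.028,0,0],0],
    [[0,0,0],0],
    [[0,0,0],0],
    [[0,0,0],0]
  ]
}}

```text
time_s: 60.32
tcp_pos: [0.7703, -0.0121, 0.2076]
ee_rot: [[-1.0, 0.022, -0.0], [0.022, 1.0, -0.0], [0.0, -0.0, -1.0]]
wrist_force: [0.2, -0.9, 0.3]
gripper_width: 0.007
gripper_force: 0.0
```

Run:
```python
from ck4 import *
show((1,0),.126,.117)
u=proj(p,[W(.13,0,.05)])[0].astype(int); print(u,[(r_,f[r_,u[0]+6].tolist()) for r_ in range(u[1]-20,u[1]+24,2)])
```

```text
t 60.32 tcp [ 0.7703 -0.0121  0.2076] yaw 178.74 tilt [-0. -0. -1.] w 0.0006 gf 0.0 F [ 0.2 -0.9  0.3] M [-0.05  0.02 -0.01] j6 -102.3
0.55 L,T,R,B [np.float64(258.0), np.float64(104.7), np.float64(310.2), np.float64(113.5)]
wall [[283.3, 97.1]] hinge [[282.9, 111.7]]
1.2 [[282.2, 127.8]]
1.3 [[282.2, 123.4]]
1.4 [[282.2, 118.9]]
1.5 [[282.2, 114.3]]
[282 112] [(92, [67, 41, 166]), (94, [63, 42, 166]), (96, [36, 24, 95]), (98, [45, 35, 99]), (100, [109, 118, 115]), (102, [107, 114, 117]), (104, [83, 87, 92]), (106, [103, 108, 111]), (108, [92, 97, 100]), (110, [79, 93, 96]), (112, [98, 119, 125]), (114, [100, 109, 114]), (116, [98, 108, 113]), (118, [98, 106, 113]), (120, [105, 115, 120]), (122, [110, 120, 126]), (124, [106, 116, 121]), (126, [104, 114, 119]), (128, [108, 116, 120]), (130, [109, 119, 123]), (132, [100, 108, 113]), (134, [95, 105, 109])]
```

```bash
python3 -c "
from station import r
print(r.finish_job())"
```

```text
the job is handed in; nothing more can be done
None
```

The job is done and handed in at about 60 s: the lid is screwed home (97.6° turned), the yellow pot and the leftmost orange pot are in the tray, and the cover is seated. All four clips are down; clips 1, 3 and 4 were checked by camera, clip 2 by its firm stop and a less certain overhead view.

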